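Restock the drill-bit holder from the slide-top box

ROBOT

A 6-joint arm with a two-finger parallel gripper is mounted at the origin on the work surface. World frame = base frame: x ahead of the robot, y to its left, z up, the work surface at z = 0. Lengths are in m, angles in rad, forces in N, time in s.
With the tool pointing down it reaches from about 0.35 to 0.775 m from the base axis. Payload 5.5 kg.
Tool frame: the origin (TCP) lies on the mounting face of the last link; the fingertips stand 173 mm ahead of it and the grasp point (between the pads) lies 155 mm ahead of it; z points along the fingers, y is the direction in which the jaws open and shut (so a half turn about z gives the same grasp; the last joint's range is limited). The gripper opens to 85 mm and grips with 20 to 120 N. Pads are 22 mm wide; open, the fingers measure 114 mm over their backs; the gripper's body (76 mm by 85 mm) begins 54 mm behind the grasp point. The pads swing forward as they close: fully open they stand 13 mm farther back than shut.
Start: joints at [-0.14, 0.313, 0.046, 1.304, 0, 1.431], TCP at [0.575, -0, 0.405] pointing down, gripper open.
Joint ranges: [-2.76, 2.76], [-0.86, 1.69], [-1.03, 1.26], [-2.2, 2.34], [-1.47, 1.5], [-3.14, 3.14]. Speed limits (rad/s): [2.57, 2.57, 3.14, 3.14, 3.14, 3.14].

INTERFACE

Orientations are given as a unit quaternion [w, x, y, z].
In Python, from workcell import get_state, eyes, env gives the robot as it stands. The module is installed in compiled form; this text tells all that it offers.
- The arm moves only by the tool carry_out, never from a script. Its argument "motion" is a list of rows, each an object of numbers: "jaw": the opening, from -1 (shut) to 1 (fully open); "tx", "ty", "tz": the shift along the tool's x, y, z in cm; "wx", "wy", "wz": the turn, a rotation vector about the tool's x, y, z in degrees. In form: [{"jaw": .., "tx": .., "ty": .., "tz": .., "wx": .., "wy": .., "wz": ..}, ...]. A call has 1 to 20 rows; each row shifts and turns the commanded pose from where the row before left it, along the tool's axes as they then stand; what a row does not reach is not made up. A row lasts 1/8 s, in which the tool goes at most 62.5 mm and 10.7 degrees, less where a joint would pass 70% of its speed; a pose out of reach is approached as far as the arm can. A call with a gripper value outside its range is refused whole. The fingers move at their own pace and stop on an object; "force" is the grip in N (left out, the last holds). Time passes only in rows, so rows that do not move let the fingers close. It gives the time, the measured TCP pose, the force and the opening at its end, in the units of the state.
- get_state(): the state, without advancing time (a new reading comes with each control period).
- eyes.read_camera(name): name is "scene" or "side" or "wrist"; returns the picture (420x560x3 uint8, blue, green, red); there is no depth.
- eyes.calibration(name): a dict with "K" (3x3 intrinsics, pixels), "k1" (the pictures are not rectified: a ray, as slopes to the right and down, at radius r is drawn at 1 + k1 r^2 times it, then the intrinsics apply), "camera_from_world" (4x4, takes a point from world to camera coordinates). Camera axes: x right, y up, looking along -z (the intrinsics and any distortion apply to the point x, -y, -z); pixel columns grow to the right and rows downward; lengths in m; the calibration is good to about 2 mm. A picture is of the moment at which its call begins: read the wrist's pose just before it. calibration takes no time and is no camera call; for the wrist camera it gives the pose at the moment of the call.
- env.hand_in(): hands the job in, once; it reports no verdict.
The state is a dict: "clock": time; "joint_pos": joint angles; "qvel": joint speeds; "tau": joint torques, N m; "tcp_pos": TCP position; "orientation": TCP orientation; "wrist_force": force on the tool from outside, world axes, zero at the start; "ft_torque": the same for the moment, N m; "finger_gap": finger opening in m.
Only numpy, scipy, OpenCV 4.12 (cv2) and the standard library are available. Lean on these libraries where they do the work, as an engineer would, in place of code of your own. Each camera call takes 0.05 s, during which the arm holds its last target.

TASK

Open the slide-top stock box by pressing its release tab down while sliding the cover back, all the way, until it locks open. Stand every drill bit you find in it upright, cutting tip down, in the compartments of the holder, resting on its floor. Then slide the cover fully shut with the tab pressed again so that it locks with the tab up, and leave the tin, the carton and the pipe elbow where they are.

Things in the scene. Friction and masses are not known exactly. Their poses are not given: they have to be found in the camera images.
- case: Slide-top metal stock box fixed to the bench, 200 mm (its x) by 360 mm (its y); origin at the centre of its underside, z up; its place and yaw vary. Its -y half is an open-topped bay closed by a flat sheet-steel cover; its +y half is a solid deck 37 mm high, over which the cover slides. Guide rails 50 mm high run along both long sides from y = -90 to 180 mm; the walls of the bay are 34 mm high.
- bay (a point): Middle of the bay, in the axes of the box (box x = 0, y = -100 mm, 30 mm up). Two wooden bars across the bay (10 mm wide, 52 mm to either side of here along y, ridges up to 34 mm) hold the bits parallel to the box's y in slots at x = -63, -21, 21 and 63 mm, bit axis 30 mm up; some slots are empty. Bay inside: 190 by 155 mm, floor 5 mm up. Between the bars the bits are free on all sides.
- cover (a joint): How far the cover (190 mm wide, top 45 mm above the bench) is slid along the box's +y: 0 shut, 0.155 m fully open (end stop 0.158); all bits are then uncovered. About 2 N of friction. A latch locks it when shut and again when fully open (some 4 mm of play in each); it comes free only while the release tab is pressed down.
- tab (a joint): How far the sprung release tab is pressed down: 0 up (latched), 0.009 m fully down; the latch is free beyond about 0.007. Takes 3 to 8 N. Once the cover has left a locked place the box holds the tab down until the other place is reached, where the tab springs up when let go.
- tab_rib (a point): Centre of the upright black rib on the release tab, on the +y end of the cover, moving with it: 10 mm thick along the box's y, 36 mm wide along its x, 22 mm tall (11 mm above and below this point), on a flat plate 48 by 33 mm whose top is 51 mm above the bench. It can be pinched from above across its 10 mm, pushed down and along. Cover shut: 5 mm to +y of the box's centre, at x = 0.
- holder: Loose steel holder, about 0.8 kg: a flat foot 96 by 156 by 8 mm with a row of four open-topped square compartments along its y axis. Origin at the centre of its underside, z up. Compartment centres at y = -48, -16, 16, 48 mm, x = 0; each 28 mm square inside, floor 8 mm up, rim 72 mm up, walls 4 mm. Its place and yaw vary, and it may be knocked aside.
- tin: Bystander: small paint tin, 84 mm across, 100 mm tall; origin at the centre of its underside. Leave alone.
- carton: Bystander: cardboard carton 60 x 100 x 50 mm; origin at the centre of its underside. Leave alone.
- elbow: Bystander: steel pipe elbow about 75 mm tall; origin at the centre of its foot. Leave alone.
- bit1_mid (a point): Centre of a masonry drill bit, steel, 14 mm diameter, 130 mm long, 90 g; its x axis runs along the bit towards the smooth shank end (the last 45 mm), -x towards the fluted cutting tip. At the start it lies in a slot of the box, shank towards the box's -y end. May be absent (None).
- bit2_mid (a point): Centre of a masonry drill bit, steel, 14 mm diameter, 130 mm long, 90 g; its x axis runs along the bit towards the smooth shank end (the last 45 mm), -x towards the fluted cutting tip. At the start it lies in a slot of the box, shank towards the box's -y end. May be absent (None).
- bit3_mid (a point): Centre of a masonry drill bit, steel, 14 mm diameter, 130 mm long, 90 g; its x axis runs along the bit towards the smooth shank end (the last 45 mm), -x towards the fluted cutting tip. At the start it lies in a slot of the box, shank towards the box's -y end. May be absent (None).
- bit4_mid (a point): Centre of a masonry drill bit, steel, 14 mm diameter, 130 mm long, 90 g; its x axis runs along the bit towards the smooth shank end (the last 45 mm), -x towards the fluted cutting tip. At the start it lies in a slot of the box, shank towards the box's -y end. May be absent (None).
Not all that is in view belongs to the job. Of the things shaped like the holder, the steel one is meant.

How it is judged:
By the outcome, as a careful person would: the job done as asked, in the order asked, and still so for the second after the job is handed in, with the robot touching nothing.
Of bit1, bit2, bit3, bit4 only 3 to 4 are there at a start; the rules pass over those that are not, and their reading is None.
At some moment in a run one of holder may be knocked a few centimetres aside while the robot is not near it.
It also fails if it takes over 210 s, if anything falls off the work surface, if the arm or the gripper's body presses on something with over 40 N, if the wrist force passes 120 N, or if a joint passes its speed limit or range.

## Working session

There is one attempt and no reset: what is moved stays moved. The work goes in short steps, Python scripts to look and compute and a tool call to move; the robot and the scene stay as the last step left them, time stands still between calls to the robot, and variables do not carry over. Pictures are saved under pics/ and viewed, and the job is handed in when it is done.

Besides the shell and the picture viewer there is one more tool, called after "Emit:" in YAML: its name, and indented under it one key for each argument. carry_out: Moves the arm, as the interface text tells. Its arguments: {"type":"object","properties":{"motion":{"type":"array"},"force":{"type":"number"}},"required":["motion"]}

```bash
mkdir -p pics
cat > h.py <<'E'
import numpy as np, cv2
from workcell import get_state, eyes, env
def snap(n,f):
    im=eyes.read_camera(n); cv2.imwrite('pics/'+f,im); return im
def ray(n,u,v,c=None):
    c=c or eyes.calibration(n); K=np.array(c['K']); T=np.array(c['camera_from_world'])
    k1=c['k1']
    p=np.array([(u-K[0,2])/K[0,0],(v-K[1,2])/K[1,1]]); q=p.copy()
    for _ in range(50): q=p/(1+k1*(q@q))
    d=T[:3,:3].T@np.array([q[0],-q[1],-1]); o=-T[:3,:3].T@T[:3,3]
    return o,d
def onz(n,u,v,z,c=None):
    o,d=ray(n,u,v,c); return o+d*(z-o[2])/d[2]
def proj(n,P,c=None):
    c=c or eyes.calibration(n); K=np.array(c['K']); T=np.array(c['camera_from_world'])
    p=T[:3,:3]@np.array(P)+T[:3,3]; s=np.array([p[0]/-p[2],-p[1]/-p[2]]); s=s*(1+c['k1']*(s@s))
    return np.array([K[0,0]*s[0]+K[0,2],K[1,1]*s[1]+K[1,2]])
def tri(*rs):
    A=0;b=0
    for o,d in rs:
        d=d/np.linalg.norm(d); M=np.eye(3)-np.outer(d,d); A=A+M; b=b+M@o
    return np.linalg.solve(A,b)
E
python3 - <<'E'
from h import *
for n in ['scene','side','wrist']: 
    snap(n,n+'0.png'); c=eyes.calibration(n); T=np.array(c['camera_from_world']); print(n,c['K'],c['k1'],-T[:3,:3].T@T[:3,3])
print(get_state())
E
```

```text
scene [[401.56436533   0.         277.09658511]
 [  0.         401.56436533 213.28892875]
 [  0.           0.           1.        ]] -0.05932481043500068 [ 1.36425606 -0.15426481  0.73926441]
side [[435.84919454   0.         281.81514189]
 [  0.         435.84919454 208.47075113]
 [  0.           0.           1.        ]] -0.074049528217742 [ 0.31814616 -0.81653783  0.87822889]
wrist [[330.84743167   0.         280.51388499]
 [  0.         330.84743167 204.66650336]
 [  0.           0.           1.        ]] -0.07687863703704398 [0.57454756 0.08288324 0.37313828]
{'clock': 0.15, 'joint_pos': array([-1.39573529e-01,  3.13832836e-01,  4.52397929e-02,  1.30360871e+00,
       -1.67927026e-05,  1.43122359e+00]), 'qvel': array([ 0.00180715, -0.00114256,  0.00203045, -0.00070052,  0.00028285,
       -0.00051038]), 'tau': array([ 1.76330479e-03, -4.81067133e+01,  2.98815805e+01,  1.39078675e-02,
       -1.10673584e-04, -5.56924022e-05]), 'tcp_pos': array([5.74854673e-01, 2.38587902e-05, 4.04010678e-01]), 'orientation': array([-5.56135965e-04,  7.07106883e-01,  7.07106330e-01, -4.29638694e-04]), 'wrist_force': array([-0.01479775, -0.30335736, -0.71594364]), 'ft_torque': array([-0.01998502,  0.03979232,  0.02523315]), 'finger_gap': 0.08535235438700904}
```

View pics/scene0.png

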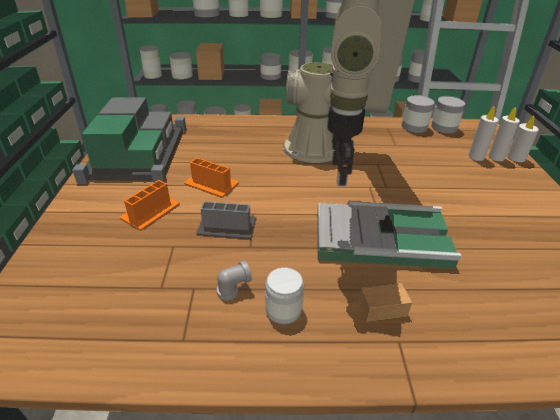

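View pics/side0.png

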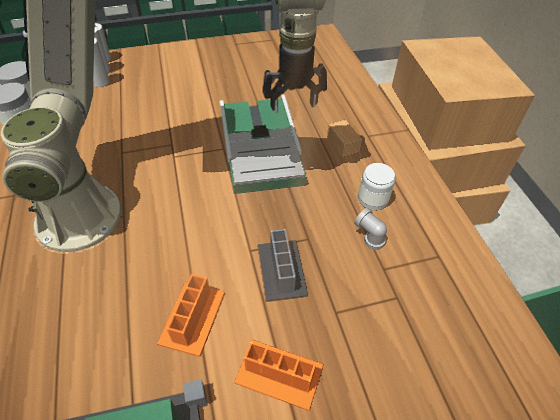

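View pics/wrist0.png

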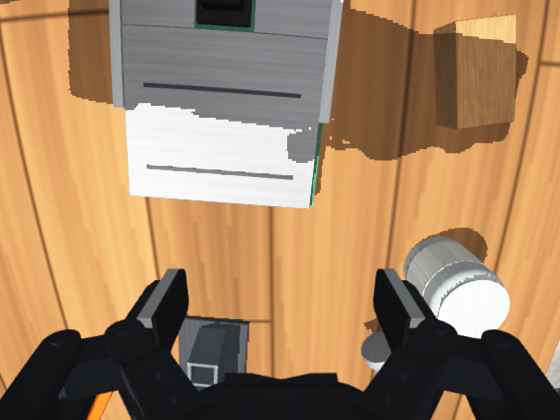

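Run:
```python
import cv2,numpy as np
def crop(f,x,y,w,h,s,o):
    im=cv2.imread('pics/'+f)[y:y+h,x:x+w]; cv2.imwrite('pics/'+o,cv2.resize(im,None,fx=s,fy=s,interpolation=cv2.INTER_CUBIC))
crop('scene0.png',300,190,170,90,4.5,'c1.png')
crop('side0.png',210,90,110,110,5,'c2.png')
crop('side0.png',250,220,70,90,6,'c3.png')
crop('scene0.png',185,190,80,60,8,'c4.png')
```

```text
(no output)
```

View pics/c1.png

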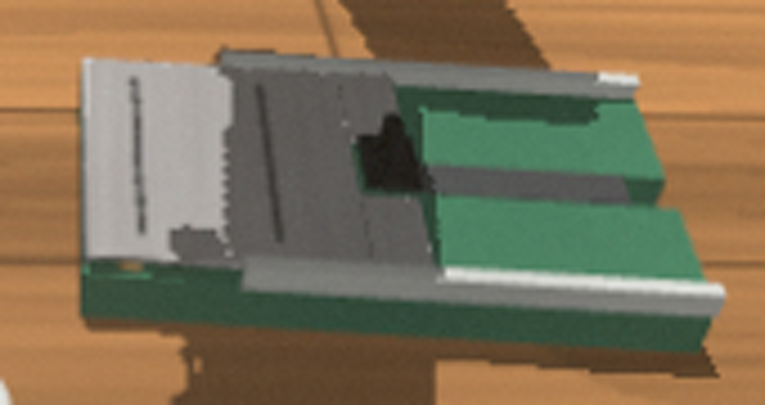

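View pics/c2.png

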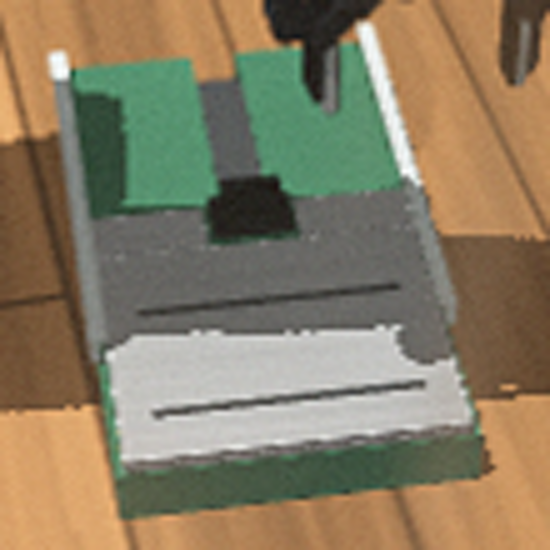

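View pics/c3.png

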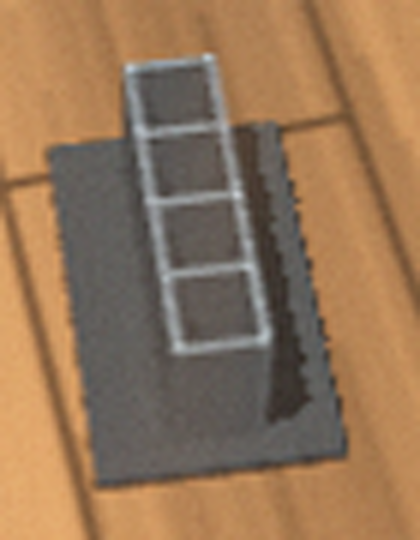

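View pics/c4.png

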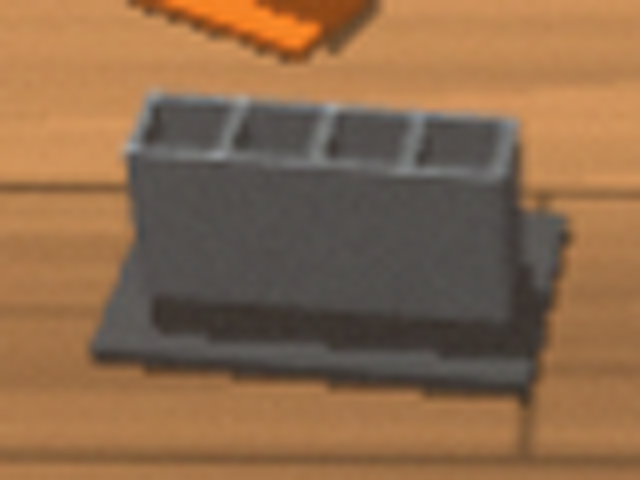

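Run:
```python
from h import *
s=lambda x,y:(300+x/4.5,190+y/4.5)
d=lambda x,y:(210+x/5,90+y/5)
print('cover -y corners z45')
for n,p in [('scene',s(85,60)),('scene',s(85,262)),('side',d(125,462)),('side',d(475,425)),('wrist',(130,194)),('wrist',(309,208))]: print(n,onz(n,*p,.045)[:2])
print('rail ends z50 (+y end outer; then -y end)')
for n,p in [('scene',s(638,75)),('scene',s(724,288)),('side',d(50,55)),('side',d(370,25)),('scene',s(222,50)),('scene',s(245,262)),('side',d(93,360)),('wrist',(114,107)),('wrist',(329,122))]: print(n,onz(n,*p,.050)[:2])
print('rib top'); print(onz('scene',*s(393,115),.073)[:2],onz('scene',*s(415,160),.073)[:2])
print(onz('side',*d(220,178),.073)[:2],onz('side',*d(280,175),.073)[:2])
print('holder rim: corners z72')
f=lambda x,y:(185+x/8,190+y/8); g=lambda x,y:(250+x/6,220+y/6)
for n,p in [('scene',f(148,95)),('scene',f(518,118)),('scene',f(505,180)),('scene',f(128,150)),('side',g(125,65)),('side',g(213,57)),('side',g(270,345)),('side',g(173,352))]:print(n,onz(n,*p,.072)[:2])
print('holder foot z8 ')
for n,p in [('scene',f(92,352)),('scene',f(528,383)),('scene',f(570,217)),('side',g(48,148)),('side',g(277,122)),('side',g(347,452)),('side',g(97,482))]:print(n,onz(n,*p,.008)[:2])
```

```text
cover -y corners z45
scene [ 0.42134194 -0.01561468]
scene [ 0.61380472 -0.03255802]
side [ 0.41702545 -0.02098866]
side [ 0.60449156 -0.03849484]
wrist [ 0.41557884 -0.01711414]
wrist [ 0.60420569 -0.03268903]
rail ends z50 (+y end outer; then -y end)
scene [0.43846187 0.34317921]
scene [0.63821866 0.32627465]
side [0.4365229  0.33546063]
side [0.64164201 0.3195865 ]
scene [0.41568785 0.07405825]
scene [0.61840101 0.05704317]
side [0.41383362 0.0542703 ]
wrist [0.41405727 0.07199093]
wrist [0.62064292 0.05626438]
rib top
[0.51226611 0.16080351] [0.55483894 0.16431028]
[0.5093099  0.16266513] [0.54367913 0.15721307]
holder rim: corners z72
scene [ 0.45609925 -0.34475974]
scene [ 0.46767265 -0.21449443]
scene [ 0.50292971 -0.21720989]
scene [ 0.48801848 -0.34718568]
side [ 0.4654316  -0.21936207]
side [ 0.49954081 -0.22378957]
side [ 0.48558063 -0.35390837]
side [ 0.45124607 -0.34825837]
holder foot z8 
scene [ 0.51988625 -0.36158455]
scene [ 0.53409024 -0.20955526]
scene [ 0.44209191 -0.1983439 ]
side [ 0.4365079  -0.20568244]
side [ 0.53074147 -0.2156079 ]
side [ 0.51416614 -0.36903574]
side [ 0.42044871 -0.35830827]
```

Emit:
carry_out:
  motion:
    - {"jaw": 1, "tx": 3.18, "ty": -0.99, "tz": 1.8}
    - {"tx": 3.18, "ty": -0.99, "tz": 1.8}
    - {"tx": 3.18, "ty": -0.99, "tz": 1.8}
    - {"tx": 3.18, "ty": -0.99, "tz": 1.8}
    - {"tx": 3.18, "ty": -0.99, "tz": 1.8}
    - {"wz": -10.65}
    - {"wz": -10.65}
    - {"wz": -10.65}
    - {"wz": -10.65}
    - {"wz": -10.65}
    - {"wz": -10.65}
    - {"wz": -10.65}
    - {"wz": -10.65}
    - {}
    - {}

```text
invalid input at $.motion[0]: expected keys jaw, tx, ty, tz, wx, wy, wz
```

Run:
```python
from h import *
s=get_state(); print(s['tcp_pos'],s['orientation'],s['joint_pos'],s['clock'])
snap('wrist','w1.png')
```

```text
[5.74854673e-01 2.38587902e-05 4.04010678e-01] [-5.56135965e-04  7.07106883e-01  7.07106330e-01 -4.29638694e-04] [-1.39573529e-01  3.13832836e-01  4.52397929e-02  1.30360871e+00
 -1.67927026e-05  1.43122359e+00] 0.15
```

View pics/w1.png

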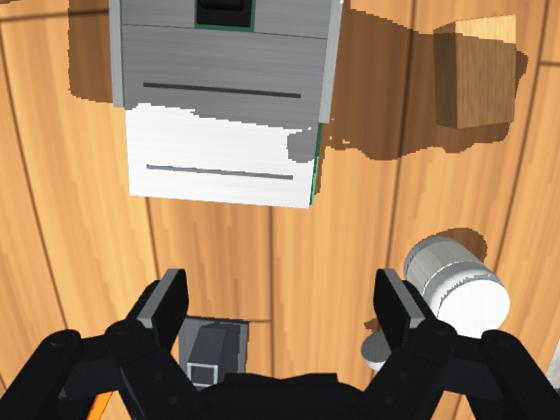

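All keys are needed in each row.

Emit:
carry_out:
  motion:
    - {"jaw": 1, "tx": 3.18, "ty": -0.99, "tz": 1.8, "wx": 0, "wy": 0, "wz": 0}
    - {"jaw": 1, "tx": 3.18, "ty": -0.99, "tz": 1.8, "wx": 0, "wy": 0, "wz": 0}
    - {"jaw": 1, "tx": 3.18, "ty": -0.99, "tz": 1.8, "wx": 0, "wy": 0, "wz": 0}
    - {"jaw": 1, "tx": 3.18, "ty": -0.99, "tz": 1.8, "wx": 0, "wy": 0, "wz": 0}
    - {"jaw": 1, "tx": 3.18, "ty": -0.99, "tz": 1.8, "wx": 0, "wy": 0, "wz": 0}
    - {"jaw": 1, "tx": 0, "ty": 0, "tz": 0, "wx": 0, "wy": 0, "wz": -10.65}
    - {"jaw": 1, "tx": 0, "ty": 0, "tz": 0, "wx": 0, "wy": 0, "wz": -10.65}
    - {"jaw": 1, "tx": 0, "ty": 0, "tz": 0, "wx": 0, "wy": 0, "wz": -10.65}
    - {"jaw": 1, "tx": 0, "ty": 0, "tz": 0, "wx": 0, "wy": 0, "wz": -10.65}
    - {"jaw": 1, "tx": 0, "ty": 0, "tz": 0, "wx": 0, "wy": 0, "wz": -10.65}
    - {"jaw": 1, "tx": 0, "ty": 0, "tz": 0, "wx": 0, "wy": 0, "wz": -10.65}
    - {"jaw": 1, "tx": 0, "ty": 0, "tz": 0, "wx": 0, "wy": 0, "wz": -10.65}
    - {"jaw": 1, "tx": 0, "ty": 0, "tz": 0, "wx": 0, "wy": 0, "wz": -10.65}
    - {"jaw": 1, "tx": 0, "ty": 0, "tz": 0, "wx": 0, "wy": 0, "wz": 0}

```text
clock: 1.95
tcp_pos: [0.5255, 0.159, 0.3145]
orientation: [-0.0, 0.043, 0.999, -0.0]
wrist_force: [0.2, 0.0, 0.0]
finger_gap: 0.0855
```

Run:
```python
from h import *
s=get_state(); print(s['tcp_pos'],s['orientation'],s['joint_pos'],s['clock'])
snap('wrist','w1.png')
```

```text
[0.52545086 0.15898001 0.31452522] [-1.46974828e-04  4.28765312e-02  9.99080367e-01 -4.70284504e-05] [ 1.47564666e-01  3.06565400e-01 -1.88695484e-01  1.07584188e+00
 -3.67100416e-05  2.33344031e-01] 1.95
```

View pics/w1.png

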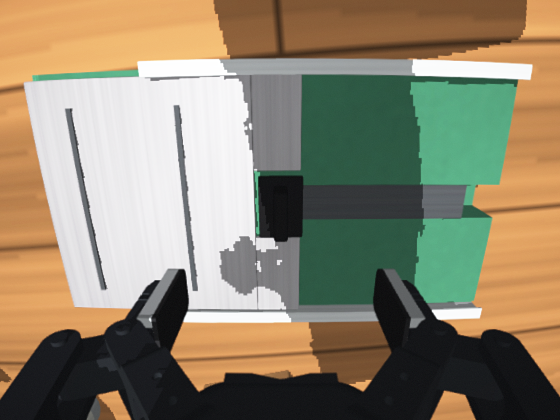

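Run:
```python
from h import *
im=cv2.imread('pics/w1.png'); c=cv2.resize(im[160:260,230:330],None,fx=6,fy=6,interpolation=cv2.INTER_CUBIC); c=np.clip(c.astype(float)*2.5,0,255).astype('uint8'); cv2.imwrite('pics/w1c.png',c)
for p in [(274,185),(288,185),(275,241),(287,241)]: print(onz('wrist',*p,.073))
print(proj('wrist',[.5255,.159,.073]))
```

```text
[0.49996644 0.15654798 0.073     ]
[0.5007721  0.16574794 0.073     ]
[0.5404138  0.15343893 0.073     ]
[0.54114559 0.16180311 0.073     ]
[281.06631834 220.59878946]
```

View pics/w1c.png

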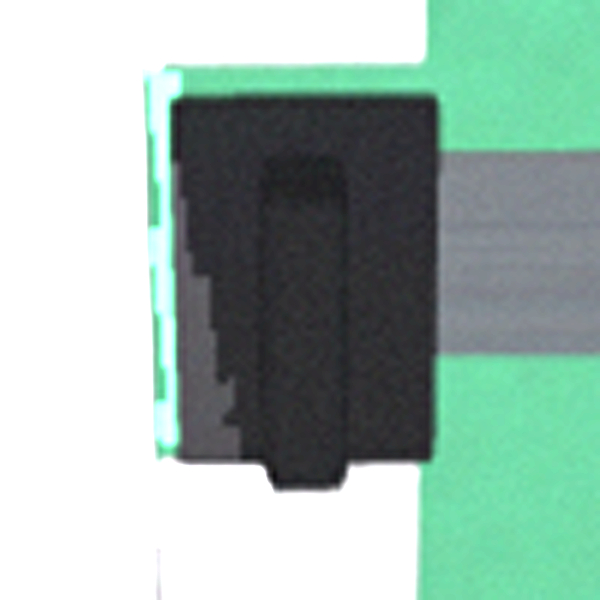

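Emit:
carry_out:
  force: 50
  motion:
    - {"jaw": 1, "tx": 0, "ty": 0, "tz": 2.85, "wx": 0, "wy": 0, "wz": 0}
    - {"jaw": 1, "tx": 0, "ty": 0, "tz": 2.85, "wx": 0, "wy": 0, "wz": 0}
    - {"jaw": 1, "tx": 0, "ty": 0, "tz": 2.8, "wx": 0, "wy": 0, "wz": 0}
    - {"jaw": -0.4, "tx": 0, "ty": 0, "tz": 0, "wx": 0, "wy": 0, "wz": 0}
    - {"jaw": -0.4, "tx": 0, "ty": 0, "tz": 0, "wx": 0, "wy": 0, "wz": 0}
    - {"jaw": -0.4, "tx": 0, "ty": 0, "tz": 0, "wx": 0, "wy": 0, "wz": 0}
    - {"jaw": -1, "tx": 0, "ty": 0, "tz": 0, "wx": 0, "wy": 0, "wz": 0}
    - {"jaw": -1, "tx": 0, "ty": 0, "tz": 0, "wx": 0, "wy": 0, "wz": 0}
    - {"jaw": -1, "tx": 0, "ty": 0, "tz": 0, "wx": 0, "wy": 0, "wz": 0}
    - {"jaw": -1, "tx": 0, "ty": 0, "tz": 0, "wx": 0, "wy": 0, "wz": 0}

```text
clock: 3.25
tcp_pos: [0.526, 0.159, 0.2302]
orientation: [0.001, 0.042, 0.999, 0.0]
wrist_force: [1.5, -0.3, 2.9]
finger_gap: 0.0087
```

Emit:
carry_out:
  motion:
    - {"jaw": -1, "tx": 0, "ty": 0, "tz": 0.3, "wx": 0, "wy": 0, "wz": 0}
    - {"jaw": -1, "tx": 0, "ty": 0, "tz": 0.3, "wx": 0, "wy": 0, "wz": 0}
    - {"jaw": -1, "tx": 0, "ty": 0, "tz": 0.3, "wx": 0, "wy": 0, "wz": 0}
    - {"jaw": -1, "tx": 0, "ty": 0, "tz": 0.1, "wx": 0, "wy": 0, "wz": 0}
    - {"jaw": -1, "tx": 0, "ty": 0, "tz": 0, "wx": 0, "wy": 0, "wz": 0}

```text
clock: 3.88
tcp_pos: [0.5259, 0.1591, 0.2217]
orientation: [0.001, 0.042, 0.999, 0.0]
wrist_force: [-3.7, -1.1, 18.2]
finger_gap: 0.0087
```

Emit:
carry_out:
  motion:
    - {"jaw": -1, "tx": 0, "ty": 0.6, "tz": 0, "wx": 0, "wy": 0, "wz": 0}
    - {"jaw": -1, "tx": 0, "ty": 1.0, "tz": 0, "wx": 0, "wy": 0, "wz": 0}
    - {"jaw": -1, "tx": 0, "ty": 1.5, "tz": 0, "wx": 0, "wy": 0, "wz": 0}
    - {"jaw": -1, "tx": 0, "ty": 1.5, "tz": 0, "wx": 0, "wy": 0, "wz": 0}

```text
clock: 4.38
tcp_pos: [0.5297, 0.205, 0.2217]
orientation: [0.001, 0.042, 0.999, -0.0]
wrist_force: [-3.3, -2.5, 18.6]
finger_gap: 0.0091
```

Emit:
carry_out:
  motion:
    - {"jaw": -1, "tx": 0, "ty": 1.6, "tz": 0, "wx": 0, "wy": 0, "wz": 0}
    - {"jaw": -1, "tx": 0, "ty": 1.6, "tz": 0, "wx": 0, "wy": 0, "wz": 0}
    - {"jaw": -1, "tx": 0, "ty": 1.6, "tz": 0, "wx": 0, "wy": 0, "wz": 0}
    - {"jaw": -1, "tx": 0, "ty": 1.6, "tz": 0, "wx": 0, "wy": 0, "wz": 0}
    - {"jaw": -1, "tx": 0, "ty": 1.6, "tz": 0, "wx": 0, "wy": 0, "wz": 0}
    - {"jaw": -1, "tx": 0, "ty": 1.6, "tz": 0, "wx": 0, "wy": 0, "wz": 0}
    - {"jaw": -1, "tx": 0, "ty": 0.8, "tz": 0, "wx": 0, "wy": 0, "wz": 0}
    - {"jaw": -1, "tx": 0, "ty": 0.6, "tz": 0, "wx": 0, "wy": 0, "wz": 0}
    - {"jaw": -1, "tx": 0, "ty": 0, "tz": 0, "wx": 0, "wy": 0, "wz": 0}

```text
clock: 5.5
tcp_pos: [0.5387, 0.3153, 0.2218]
orientation: [0.001, 0.041, 0.999, 0.001]
wrist_force: [-3.6, 1.3, 15.2]
finger_gap: 0.0087
```

Emit:
carry_out:
  motion:
    - {"jaw": -1, "tx": 0, "ty": 0, "tz": -0.4, "wx": 0, "wy": 0, "wz": 0}
    - {"jaw": -1, "tx": 0, "ty": 0, "tz": -0.4, "wx": 0, "wy": 0, "wz": 0}
    - {"jaw": -1, "tx": 0, "ty": 0, "tz": 0, "wx": 0, "wy": 0, "wz": 0}
    - {"jaw": -1, "tx": 0, "ty": -0.6, "tz": 0, "wx": 0, "wy": 0, "wz": 0}
    - {"jaw": -1, "tx": 0, "ty": 0, "tz": 0, "wx": 0, "wy": 0, "wz": 0}

```text
clock: 6.12
tcp_pos: [0.5383, 0.3087, 0.2276]
orientation: [0.0, 0.042, 0.999, 0.001]
wrist_force: [0.8, 5.4, 4.2]
finger_gap: 0.0082
```

Emit:
carry_out:
  motion:
    - {"jaw": -1, "tx": 0, "ty": -0.3, "tz": 0, "wx": 0, "wy": 0, "wz": 0}
    - {"jaw": -1, "tx": 0, "ty": 0, "tz": 0, "wx": 0, "wy": 0, "wz": 0}

```text
clock: 6.38
tcp_pos: [0.5382, 0.3075, 0.2277]
orientation: [0.0, 0.041, 0.999, 0.004]
wrist_force: [0.8, 13.8, 0.4]
finger_gap: 0.0087
```

Emit:
carry_out:
  motion:
    - {"jaw": -1, "tx": 0, "ty": 0.7, "tz": 0, "wx": 0, "wy": 0, "wz": 0}
    - {"jaw": -1, "tx": 0, "ty": 0, "tz": 0, "wx": 0, "wy": 0, "wz": 0}
    - {"jaw": -0.5, "tx": 0, "ty": 0, "tz": 0, "wx": 0, "wy": 0, "wz": 0}
    - {"jaw": -0.5, "tx": 0, "ty": 0, "tz": 0, "wx": 0, "wy": 0, "wz": 0}
    - {"jaw": 0, "tx": 0, "ty": 0, "tz": -2, "wx": 0, "wy": 0, "wz": 0}
    - {"jaw": 1, "tx": 0, "ty": 0, "tz": -5, "wx": 0, "wy": 0, "wz": 0}
    - {"jaw": 1, "tx": 0, "ty": -4, "tz": -5, "wx": 0, "wy": 0, "wz": 0}
    - {"jaw": 1, "tx": 0, "ty": -5, "tz": -3, "wx": 0, "wy": 0, "wz": 0}
    - {"jaw": 1, "tx": 0, "ty": -6, "tz": 0, "wx": 0, "wy": 0, "wz": 0}
    - {"jaw": 1, "tx": 0, "ty": -6, "tz": 0, "wx": 0, "wy": 0, "wz": 0}
    - {"jaw": 1, "tx": 0, "ty": -6, "tz": 0, "wx": 0, "wy": 0, "wz": 0}
    - {"jaw": 1, "tx": 0, "ty": 0, "tz": 0, "wx": 0, "wy": 0, "wz": 0}

```text
clock: 7.88
tcp_pos: [0.5152, 0.0407, 0.3761]
orientation: [-0.001, 0.045, 0.999, -0.0]
wrist_force: [-0.4, 0.4, -0.9]
finger_gap: 0.0852
```

Run:
```python
from h import *
s=get_state(); print(s['tcp_pos'],s['orientation'],s['joint_pos'],s['clock'])
snap('wrist','w2.png');snap('scene','s2.png')
```

```text
[0.51519454 0.04071028 0.37607559] [-7.47824351e-04  4.52413446e-02  9.98975764e-01 -2.90181382e-04] [-7.64125919e-02  2.12182231e-01 -1.58943984e-01  1.20114696e+00
 -6.26671524e-04  1.41014839e-02] 7.875
```

View pics/w2.png

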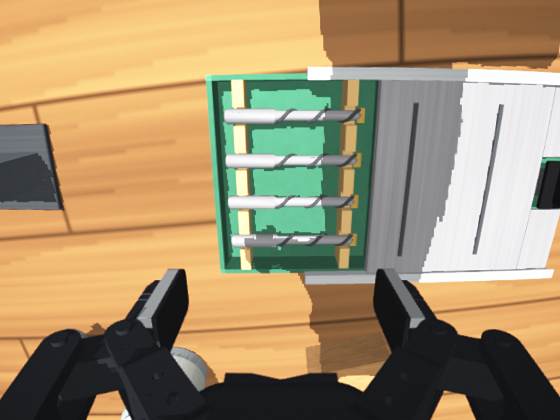

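View pics/s2.png

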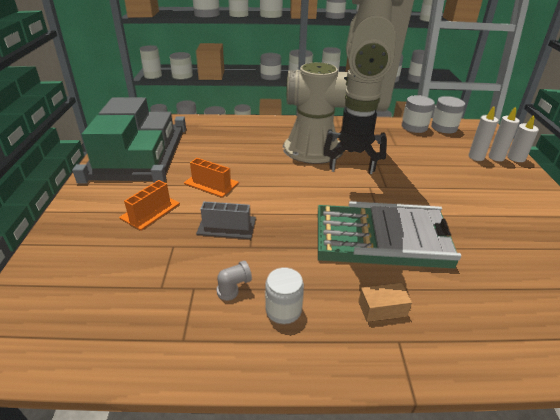

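Run:
```python
from h import *
im=cv2.imread('pics/w2.png'); cv2.imwrite('pics/w2c.png',cv2.resize(im[65:285,195:385],None,fx=3.1,fy=2.7,interpolation=cv2.INTER_CUBIC))
c=np.array([.5249,.1538]); a=np.radians(-4.8); X=np.array([np.cos(a),np.sin(a)]);Y=np.array([-X[1],X[0]])
def W(x,y,z): p=c+X*x+Y*y; return [p[0],p[1],z]
print('pred tail/tip px')
for x in(-63,-21,21,63): print(x,proj('wrist',W(x/1e3,-.165,.03)),proj('wrist',W(x/1e3,-.035,.03)))
for p in [(-.1,-.18,.034),(.1,-.18,.034),(-.1,-.09,.05),(.1,-.09,.05)]: print(p,proj('wrist',W(*p)))
```

```text
pred tail/tip px
-63 [221.99286347 116.45404535] [361.62542977 116.31758462]
-21 [224.32859527 160.94926654] [358.64948795 160.72866353]
21 [226.63065916 202.18107051] [355.69741804 201.89826103]
63 [228.86997831 240.22559472] [352.8110407  239.89710901]
(-0.1, -0.18, 0.034) [202.41211596  74.61558075]
(0.1, -0.18, 0.034) [216.37838193 273.06055536]
(-0.1, -0.09, 0.05) [304.90516807  72.7649259 ]
(0.1, -0.09, 0.05) [300.9041159  281.07941141]
```

View pics/w2c.png

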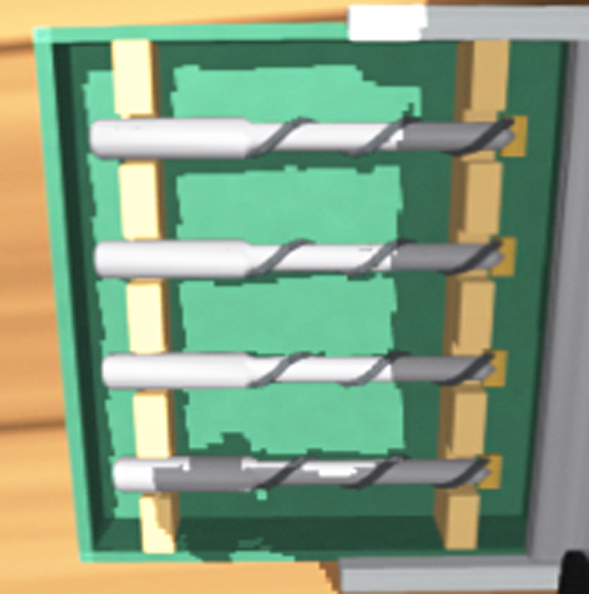

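```bash
cat >> h.py <<'E'
from scipy.spatial.transform import Rotation as Ro
C=np.array([.5250,.155]); A=np.radians(-4.8)
X=np.array([np.cos(A),np.sin(A)]);Y=np.array([-X[1],X[0]])
def W(x,y,z): p=C+X*x+Y*y; return np.array([p[0],p[1],z])
def rot(yaw,tilt): # tool y along yawed x; tilt>0: approach leans to +y
    x=np.array([-np.sin(yaw),np.cos(yaw),0]);y=np.array([np.cos(yaw),np.sin(yaw),0])
    return Ro.from_matrix(np.c_[x,y,[0,0,-1]])*Ro.from_rotvec([0,np.radians(tilt),0])
def cur():
    s=get_state(); q=s['orientation']; return s['tcp_pos'],Ro.from_quat([q[1],q[2],q[3],q[0]])
def go(G,R):
    p,r=cur(); print('rot left deg',np.round((r.inv()*R).as_rotvec(degrees=True),2))
    t=G-.155*R.as_matrix()[:,2]
    print('tcp target',t.round(4),'shift cm in target axes',(R.inv().apply(t-p)*100).round(2),'in world cm',((t-p)*100).round(2))
E
python3 - <<'E'
from h import *
p,r=cur(); print((r.inv()*rot(A,0)).as_rotvec(degrees=True)); go(W(-.063,-.125,.03),rot(A,35))
E
```

```text
[-2.97215278e-02 -6.99577320e-02  8.98775255e+01]
rot left deg [-27.4   27.36  86.8 ]
tcp target [ 0.4443 -0.0529  0.157 ] shift cm in target axes [-20.94  -6.29  12.09] in world cm [ -7.13  -9.66 -21.92]
```

Emit:
carry_out:
  motion:
    - {"jaw": 1, "tx": 0, "ty": 0, "tz": 0, "wx": 0, "wy": 0, "wz": 10}
    - {"jaw": 1, "tx": 0, "ty": 0, "tz": 0, "wx": 0, "wy": 0, "wz": 10}
    - {"jaw": 1, "tx": 0, "ty": 0, "tz": 0, "wx": 0, "wy": 0, "wz": 10}
    - {"jaw": 0.5, "tx": 0, "ty": 0, "tz": 0, "wx": 0, "wy": 0, "wz": 10}
    - {"jaw": 0, "tx": 0, "ty": 0, "tz": 0, "wx": 0, "wy": 0, "wz": 10}
    - {"jaw": -0.35, "tx": 0, "ty": 0, "tz": 0, "wx": 0, "wy": 0, "wz": 10}
    - {"jaw": -0.35, "tx": 0, "ty": 0, "tz": 0, "wx": 0, "wy": 0, "wz": 10}
    - {"jaw": -0.35, "tx": 0, "ty": 0, "tz": 0, "wx": 0, "wy": 0, "wz": 10}
    - {"jaw": -0.35, "tx": 0, "ty": 0, "tz": 0, "wx": 0, "wy": 0, "wz": 9.9}
    - {"jaw": -0.35, "tx": 0, "ty": 0, "tz": 0, "wx": 0, "wy": 8.75, "wz": 0}
    - {"jaw": -0.35, "tx": 0, "ty": 0, "tz": 0, "wx": 0, "wy": 8.75, "wz": 0}
    - {"jaw": -0.35, "tx": 0, "ty": 0, "tz": 0, "wx": 0, "wy": 8.75, "wz": 0}
    - {"jaw": -0.35, "tx": 0, "ty": 0, "tz": 0, "wx": 0, "wy": 8.75, "wz": 0}
    - {"jaw": -0.35, "tx": -5, "ty": -1.5, "tz": 0.5, "wx": 0, "wy": 0, "wz": 0}
    - {"jaw": -0.35, "tx": -5, "ty": -1.5, "tz": 1, "wx": 0, "wy": 0, "wz": 0}
    - {"jaw": -0.35, "tx": -5, "ty": -1.6, "tz": 2, "wx": 0, "wy": 0, "wz": 0}
    - {"jaw": -0.35, "tx": -4, "ty": -1.5, "tz": 2, "wx": 0, "wy": 0, "wz": 0}
    - {"jaw": -0.35, "tx": -1.9, "ty": 0, "tz": 0, "wx": 0, "wy": 0, "wz": 0}
    - {"jaw": -0.35, "tx": 0, "ty": 0, "tz": 0, "wx": 0, "wy": 0, "wz": 0}

```text
clock: 10.35
tcp_pos: [0.4447, -0.09, 0.2116]
orientation: [-0.204, 0.701, 0.646, 0.221]
wrist_force: [-0.6, -0.0, -0.5]
finger_gap: 0.0279
```

Run:
```python
from h import *
go(W(-.063,-.125,.03),rot(A,35)); s=get_state(); print(s['joint_pos'],s['finger_gap'])
im=snap('wrist','w3.png'); snap('scene','s3.png')
for x in (-.063,-.021): print(proj('wrist',W(x,-.165,.03)),proj('wrist',W(x,-.04,.03)))
```

```text
rot left deg [-0.06 -0.03  0.07]
tcp target [ 0.4443 -0.0529  0.157 ] shift cm in target axes [-0.11 -0.35  6.6 ] in world cm [-0.03  3.71 -5.47]
[-0.52670308  0.36734141 -0.47051314  1.02588359  0.5447844   1.04390354] 0.027859532301755745
[274.26452837 299.95158841] [275.63204202 115.21994095]
[344.16604948 299.85163375] [335.13799202 115.62276411]
```

View pics/w3.png

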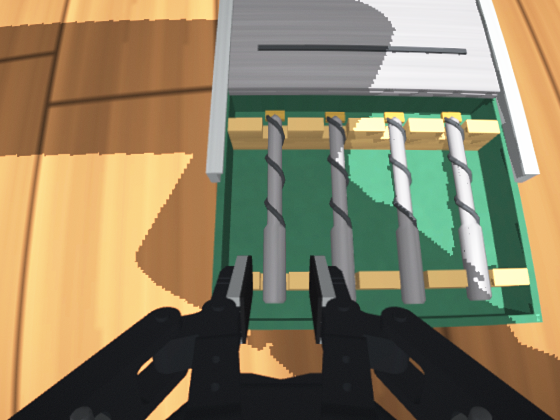

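View pics/s3.png

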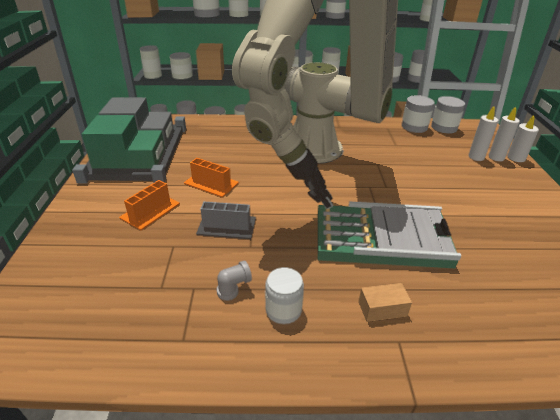

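Emit:
carry_out:
  force: 60
  motion:
    - {"jaw": -0.35, "tx": -0.1, "ty": -0.35, "tz": 2, "wx": 0, "wy": 0, "wz": 0}
    - {"jaw": -0.35, "tx": 0, "ty": 0, "tz": 2.2, "wx": 0, "wy": 0, "wz": 0}
    - {"jaw": -0.35, "tx": 0, "ty": 0, "tz": 1.5, "wx": 0, "wy": 0, "wz": 0}
    - {"jaw": -0.35, "tx": 0, "ty": 0, "tz": 0.8, "wx": 0, "wy": 0, "wz": 0}
    - {"jaw": -0.35, "tx": 0, "ty": 0, "tz": 0, "wx": 0, "wy": 0, "wz": 0}

```text
clock: 11.08
tcp_pos: [0.4436, -0.0526, 0.1584]
orientation: [-0.203, 0.701, 0.647, 0.221]
wrist_force: [0.8, -0.7, 0.7]
finger_gap: 0.0277
```

Run:
```python
from h import *
go(W(-.063,-.125,.03),rot(A,35)); s=get_state(); print(s['wrist_force'],s['finger_gap'])
im=snap('wrist','w4.png')
```

```text
rot left deg [-0.06  0.02  0.19]
tcp target [ 0.4443 -0.0529  0.157 ] shift cm in target axes [-0.09  0.07  0.1 ] in world cm [ 0.07 -0.02 -0.14]
[ 0.7861694  -0.7014696   0.74589257] 0.02770499751438955
```

View pics/w4.png

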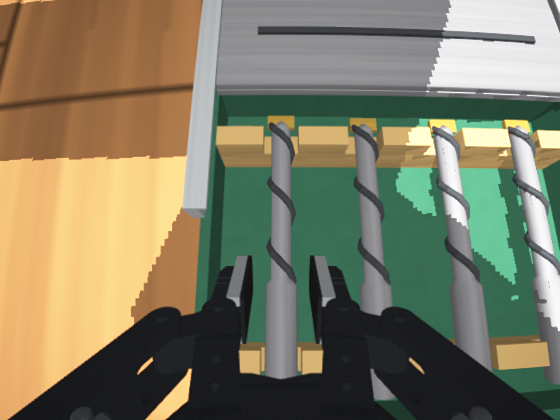

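Emit:
carry_out:
  force: 60
  motion:
    - {"jaw": -1, "tx": 0, "ty": 0, "tz": 0, "wx": 0, "wy": 0, "wz": 0}
    - {"jaw": -1, "tx": 0, "ty": 0, "tz": 0, "wx": 0, "wy": 0, "wz": 0}
    - {"jaw": -1, "tx": 0, "ty": 0, "tz": 0, "wx": 0, "wy": 0, "wz": 0}
    - {"jaw": -1, "tx": 1.15, "ty": 0, "tz": -1.64, "wx": 0, "wy": 0, "wz": 0}
    - {"jaw": -1, "tx": 2.3, "ty": 0, "tz": -3.28, "wx": 0, "wy": 0, "wz": 0}
    - {"jaw": -1, "tx": 2.3, "ty": 0, "tz": -3.28, "wx": 0, "wy": 0, "wz": 0}
    - {"jaw": -1, "tx": 2.3, "ty": 0, "tz": -3.28, "wx": 0, "wy": 0, "wz": 0}
    - {"jaw": -1, "tx": 0, "ty": 0, "tz": 0, "wx": 0, "wy": 0, "wz": 0}

```text
clock: 12.12
tcp_pos: [0.4441, -0.0537, 0.3005]
orientation: [-0.201, 0.701, 0.647, 0.222]
wrist_force: [-0.1, -0.5, -1.7]
finger_gap: 0.0121
```

Run:
```python
from h import *
s=get_state(); print(s['tcp_pos'],s['wrist_force'],s['finger_gap'])
im=snap('wrist','w5.png'); snap('side','d5.png')
```

```text
[ 0.44405477 -0.05371986  0.30046285] [-0.09668036 -0.51502412 -1.74950253] 0.012096134345245863
```

View pics/w5.png

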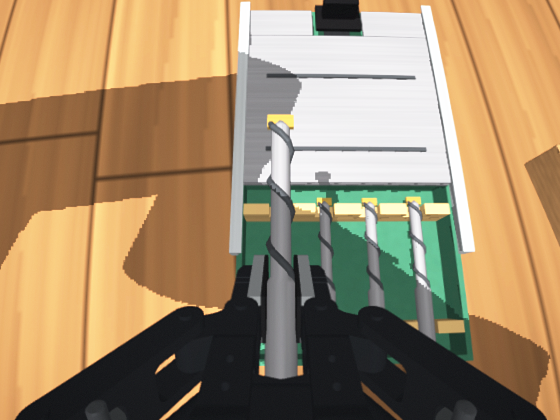

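View pics/d5.png

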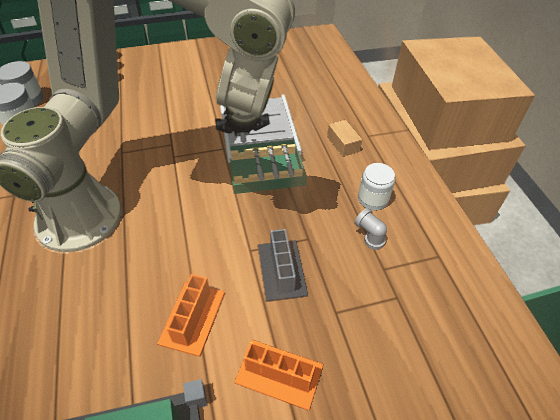

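Emit:
carry_out:
  motion:
    - {"jaw": -1, "tx": 0, "ty": 0, "tz": -2, "wx": 0, "wy": -10, "wz": 0}
    - {"jaw": -1, "tx": 0, "ty": 0, "tz": -2, "wx": 0, "wy": -10, "wz": 0}
    - {"jaw": -1, "tx": 0, "ty": 0, "tz": 0, "wx": 0, "wy": -10, "wz": 0}
    - {"jaw": -1, "tx": 0, "ty": 0, "tz": 0, "wx": 0, "wy": -10, "wz": 0}
    - {"jaw": -1, "tx": 0, "ty": 0, "tz": 0, "wx": 0, "wy": -10, "wz": 0}
    - {"jaw": -1, "tx": 0, "ty": 0, "tz": 0, "wx": 0, "wy": -10, "wz": 0}
    - {"jaw": -1, "tx": 0, "ty": 0, "tz": 0, "wx": 0, "wy": -10, "wz": 0}
    - {"jaw": -1, "tx": 0, "ty": 0, "tz": 0, "wx": 0, "wy": -10, "wz": 0}
    - {"jaw": -1, "tx": 0, "ty": 0, "tz": 0, "wx": 0, "wy": -10, "wz": 0}
    - {"jaw": -1, "tx": 0, "ty": 0, "tz": 0, "wx": 0, "wy": 0, "wz": 0}

```text
clock: 13.48
tcp_pos: [0.4408, -0.0723, 0.3298]
orientation: [0.311, 0.652, 0.603, -0.34]
wrist_force: [-0.8, 0.1, -1.5]
finger_gap: 0.0121
```

Run:
```python
from h import *
s=get_state(); print(s['tcp_pos'],s['joint_pos'],s['finger_gap'])
ha=np.radians(-5.5); H=np.array([.474,-.282]); hy=np.array([-np.sin(ha),np.cos(ha)])
g=H-.048*hy; go(np.array([g[0],g[1],.25]),rot(ha,-55))
im=snap('wrist','w6.png'); snap('scene','s6.png')
```

```text
[ 0.44079051 -0.07229458  0.32981891] [-0.10954969  0.15155342 -0.49566041  0.88814261 -0.95719738  1.5207438 ] 0.012073967976915873
rot left deg [ 0.53 -0.13  0.76]
tcp target [ 0.4816 -0.2034  0.3389] shift cm in target axes [-8.01  5.32  9.85] in world cm [  4.08 -13.11   0.91]
```

View pics/w6.png

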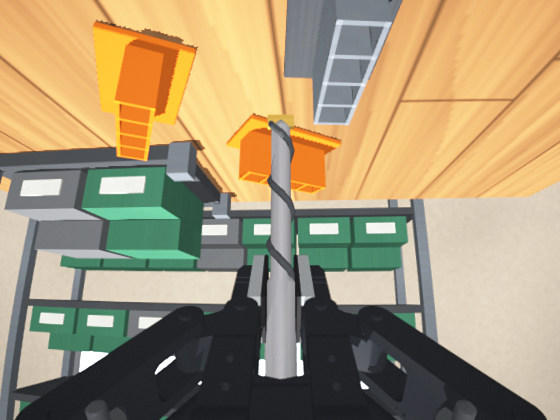

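View pics/s6.png

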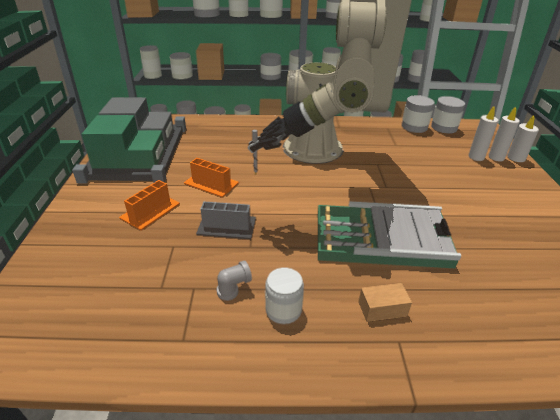

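Run:
```python
from h import *
im=cv2.imread('pics/w6.png'); cv2.imwrite('pics/w6c.png',cv2.resize(im[0:135,275:410],None,fx=5,fy=4.4,interpolation=cv2.INTER_CUBIC))
```

```text
(no output)
```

View pics/w6c.png

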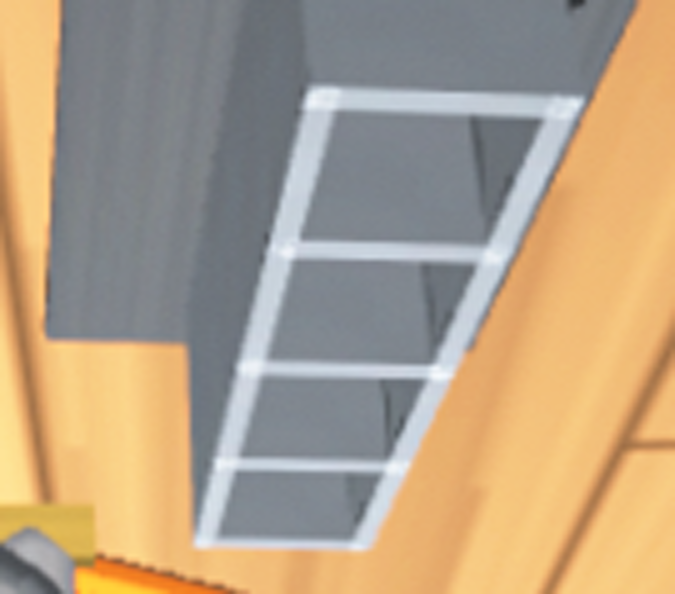

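```bash
cat >> h.py <<'E'
def holder(pts,n='wrist',c=None):
    # pts: outer rim corners px: (+y,-x),(+y,+x),(-y,-x),(-y,+x)
    P=np.array([onz(n,*p,.072,c)[:2] for p in pts]); 
    print(P.round(4).tolist(),'len',np.linalg.norm(P[0]-P[2]),np.linalg.norm(P[1]-P[3]),'wid',np.linalg.norm(P[0]-P[1]),np.linalg.norm(P[2]-P[3]))
    d=(P[0]+P[1]-P[2]-P[3]); print('c',P.mean(0),'yaw',np.degrees(-np.arctan2(d[0],d[1])))
E
python3 - <<'E'
from h import *
f=lambda x,y:(275+x/5,y/4.4)
holder([f(308,88),f(583,97),f(196,547),f(366,548)])
E
```

```text
[[0.4649, -0.2189], [0.501, -0.2224], [0.4521, -0.3514], [0.4868, -0.3542]] len 0.13314807353509492 0.13258442238474885 wid 0.036292518210312055 0.03487730985239094
c [ 0.47618664 -0.28672774] yaw -5.833438512637442
```

```bash
cat >> h.py <<'E'
def place(i,z,H=(.476,-.286),ha=-5.8,tilt=-55):
    ha=np.radians(ha); g=np.array(H)+[-.048,-.016,.016,.048][i]*np.array([-np.sin(ha),np.cos(ha)])
    go(np.array([g[0],g[1],z]),rot(ha,tilt))
E
python3 - <<'E'
from h import *
place(0,.20)
E
```

```text
rot left deg [ 0.83 -0.21  0.75]
tcp target [ 0.484  -0.2074  0.2889] shift cm in target axes [-3.97  5.61 13.04] in world cm [  4.27 -13.46  -4.23]
```

Emit:
carry_out:
  motion:
    - {"jaw": -1, "tx": -0.5, "ty": 1.4, "tz": 3.2, "wx": 0.83, "wy": -0.2, "wz": 0.75}
    - {"jaw": -1, "tx": -0.5, "ty": 1.4, "tz": 3.2, "wx": 0, "wy": 0, "wz": 0}
    - {"jaw": -1, "tx": -1, "ty": 1.4, "tz": 3.3, "wx": 0, "wy": 0, "wz": 0}
    - {"jaw": -1, "tx": -2, "ty": 1.4, "tz": 3.3, "wx": 0, "wy": 0, "wz": 0}
    - {"jaw": -1, "tx": 0, "ty": 0, "tz": 0, "wx": 0, "wy": 0, "wz": 0}

```text
clock: 14.2
tcp_pos: [0.4849, -0.2099, 0.2912]
orientation: [0.311, 0.66, 0.592, -0.342]
wrist_force: [-0.3, 0.5, -1.2]
finger_gap: 0.012
```

Run:
```python
from h import *
place(0,.20)
a=snap('scene','s7.png'); b=snap('side','d7.png'); w=snap('wrist','w7.png')
o=np.hstack([cv2.resize(a[130:260,170:300],None,fx=3,fy=4.5,interpolation=2),cv2.resize(b[170:320,220:340],None,fx=3.3,fy=3.9,interpolation=2)])
cv2.imwrite('pics/p7.png',o); print(o.shape)
```

```text
rot left deg [-0.02  0.1  -0.34]
tcp target [ 0.484  -0.2074  0.2889] shift cm in target axes [ 0.32 -0.12 -0.07] in world cm [-0.09  0.25 -0.23]
(585, 786, 3)
```

View pics/p7.png

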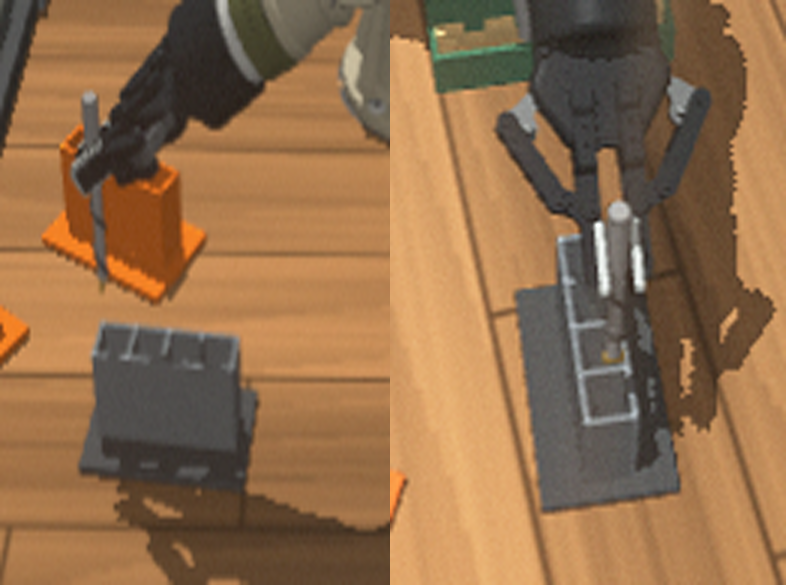

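View pics/w7.png

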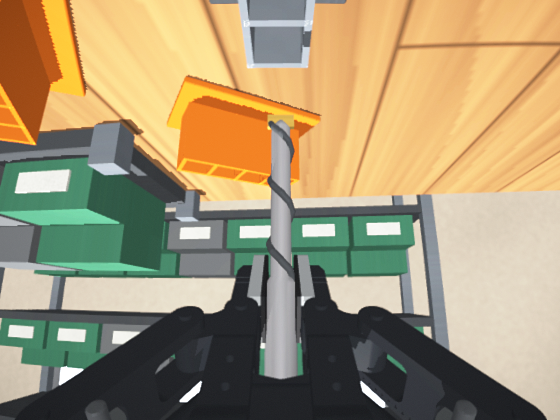

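Run:
```python
from h import *
t=tri(ray('scene',203.7,193.3),ray('side',287.3,261.8)); print(t)
t=tri(ray('scene',203.7,193.3),ray('side',287.3,261.8),ray('wrist',281,121)); print(t)
# shank top: scene crop (90,97), side (620-390,212)
print(tri(ray('scene',170+90/3,130+99/4.5),ray('side',220+231/3.3,170+210/3.9)))
p,r=cur(); print(p+.155*r.as_matrix()[:,2])
```

```text
[ 0.47206877 -0.33756653  0.11301345]
[ 0.47181015 -0.33812766  0.11411914]
[ 0.47321432 -0.33570673  0.23982551]
[ 0.47155064 -0.33384502  0.2023031 ]
```

Run:
```python
from h import *
place(0,.20); print(cur()[0])
```

```text
rot left deg [ 0.03  0.11 -0.1 ]
tcp target [ 0.484  -0.2074  0.2889] shift cm in target axes [ 0.16 -0.03  0.13] in world cm [-0.03 -0.01 -0.21]
[ 0.48431337 -0.20735144  0.29096813]
```

Emit:
carry_out:
  motion:
    - {"jaw": -1, "tx": 0.95, "ty": 0, "tz": 0.4, "wx": 0, "wy": 0, "wz": 0}
    - {"jaw": -1, "tx": 1.64, "ty": 0, "tz": 1.15, "wx": 0, "wy": 0, "wz": 0}
    - {"jaw": -1, "tx": 1.64, "ty": 0, "tz": 1.15, "wx": 0, "wy": 0, "wz": 0}
    - {"jaw": -1, "tx": 0, "ty": 0, "tz": 0, "wx": 0, "wy": 0, "wz": 0}
    - {"jaw": -1, "tx": 0, "ty": 0, "tz": 0, "wx": 0, "wy": 0, "wz": 0}

```text
clock: 14.98
tcp_pos: [0.4854, -0.2049, 0.2413]
orientation: [0.312, 0.658, 0.594, -0.343]
wrist_force: [0.1, -1.1, -0.7]
finger_gap: 0.0124
```

Run:
```python
from h import *
place(0,.148); print(get_state()['wrist_force'])
a=snap('scene','s8.png'); b=snap('side','d8.png')
o=np.hstack([cv2.resize(a[130:260,170:300],None,fx=3,fy=4.5,interpolation=2),cv2.resize(b[170:320,220:340],None,fx=3.3,fy=3.9,interpolation=2)])
cv2.imwrite('pics/p8.png',o)
```

```text
rot left deg [ 0.12  0.2  -0.1 ]
tcp target [ 0.484  -0.2074  0.2369] shift cm in target axes [ 0.21 -0.11  0.47] in world cm [-0.14 -0.25 -0.44]
[ 0.09831254 -1.07722095 -0.70331966]
```

View pics/p8.png

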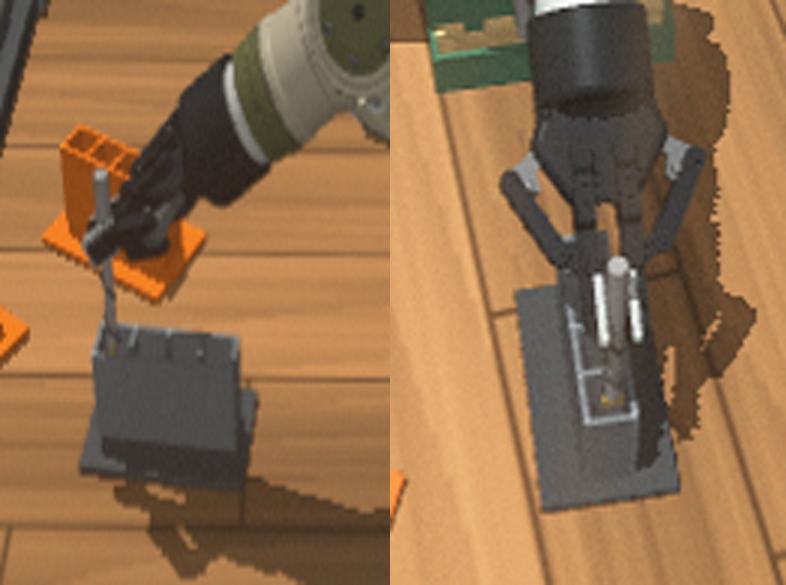

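Emit:
carry_out:
  motion:
    - {"jaw": -1, "tx": 1.4, "ty": -0.1, "tz": 1.0, "wx": 0, "wy": 0, "wz": 0}
    - {"jaw": -1, "tx": 1.4, "ty": 0, "tz": 1.0, "wx": 0, "wy": 0, "wz": 0}
    - {"jaw": -1, "tx": 1.4, "ty": 0, "tz": 1.0, "wx": 0, "wy": 0, "wz": 0}
    - {"jaw": -1, "tx": 0, "ty": 0, "tz": 0, "wx": 0, "wy": 0, "wz": 0}
    - {"jaw": -1, "tx": 0, "ty": 0, "tz": 0, "wx": 0, "wy": 0, "wz": 0}

```text
clock: 15.7
tcp_pos: [0.4847, -0.2061, 0.1904]
orientation: [0.312, 0.658, 0.593, -0.343]
wrist_force: [0.5, -1.5, -0.7]
finger_gap: 0.0122
```

Emit:
carry_out:
  motion:
    - {"jaw": -0.4, "tx": 0, "ty": 0, "tz": 0, "wx": 0, "wy": 0, "wz": 0}
    - {"jaw": -0.4, "tx": 0, "ty": 0, "tz": 0, "wx": 0, "wy": 0, "wz": 0}
    - {"jaw": -0.4, "tx": 0, "ty": 0, "tz": 0, "wx": 0, "wy": 0, "wz": 0}
    - {"jaw": -0.4, "tx": 0, "ty": 0, "tz": -2, "wx": 0, "wy": 0, "wz": 0}
    - {"jaw": -0.4, "tx": 0, "ty": 0, "tz": -4, "wx": 0, "wy": 0, "wz": 0}
    - {"jaw": -0.4, "tx": -2, "ty": 0, "tz": -4, "wx": 0, "wy": 0, "wz": 0}
    - {"jaw": -0.4, "tx": -4, "ty": 0, "tz": -3, "wx": 0, "wy": 0, "wz": 0}
    - {"jaw": -0.4, "tx": -4, "ty": 0, "tz": 0, "wx": 0, "wy": 0, "wz": 0}

```text
clock: 16.7
tcp_pos: [0.4896, -0.1555, 0.3482]
orientation: [0.313, 0.657, 0.594, -0.342]
wrist_force: [0.7, 0.2, -0.2]
finger_gap: 0.0256
```

Run:
```python
from h import *
print(get_state()['tcp_pos']); go(W(-.021,-.125,.03),rot(A,35))
a=snap('scene','s9.png'); b=snap('side','d9.png')
o=np.hstack([cv2.resize(a[130:260,170:300],None,fx=3,fy=4.5,interpolation=2),cv2.resize(b[170:320,220:340],None,fx=3.3,fy=3.9,interpolation=2)])
cv2.imwrite('pics/p9.png',o)
```

```text
[ 0.48963804 -0.15553828  0.34824513]
rot left deg [ 0.11 90.23 -0.95]
tcp target [ 0.4862 -0.0564  0.157 ] shift cm in target axes [-2.9  -1.17 21.32] in world cm [ -0.35   9.91 -19.13]
```

View pics/p9.png

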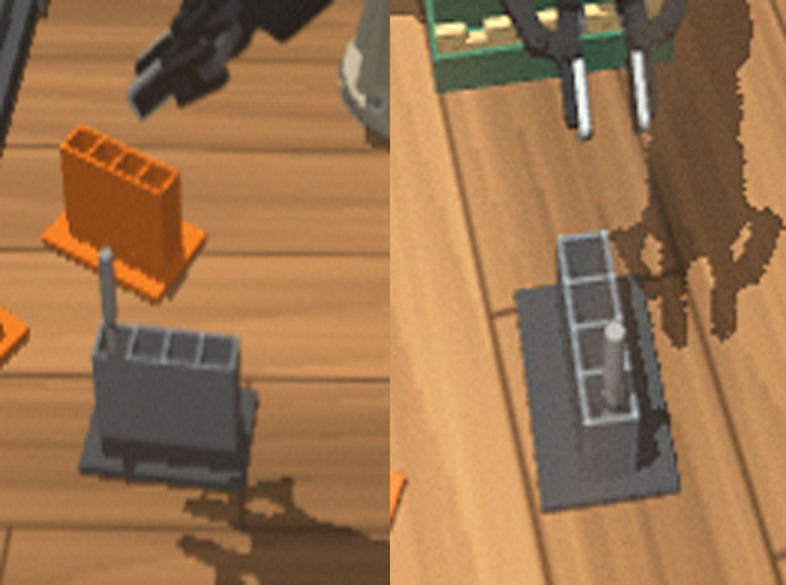

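Emit:
carry_out:
  motion:
    - {"jaw": -0.35, "tx": 0, "ty": 0, "tz": 0, "wx": 0, "wy": 10, "wz": 0}
    - {"jaw": -0.35, "tx": 0, "ty": 0, "tz": 0, "wx": 0, "wy": 10, "wz": 0}
    - {"jaw": -0.35, "tx": 0, "ty": 0, "tz": 0, "wx": 0, "wy": 10, "wz": 0}
    - {"jaw": -0.35, "tx": 0, "ty": 0, "tz": 0, "wx": 0, "wy": 10, "wz": 0}
    - {"jaw": -0.35, "tx": 0, "ty": 0, "tz": 0, "wx": 0, "wy": 10, "wz": 0}
    - {"jaw": -0.35, "tx": 0, "ty": 0, "tz": 0, "wx": 0, "wy": 10, "wz": 0}
    - {"jaw": -0.35, "tx": 0, "ty": 0, "tz": 0, "wx": 0, "wy": 10, "wz": 0}
    - {"jaw": -0.35, "tx": 0, "ty": 0, "tz": 0, "wx": 0, "wy": 10, "wz": 0}
    - {"jaw": -0.35, "tx": 0, "ty": 0, "tz": 0, "wx": 0, "wy": 10.2, "wz": 0}
    - {"jaw": -0.35, "tx": -1, "ty": -0.4, "tz": 4, "wx": 0, "wy": 0, "wz": -0.9}
    - {"jaw": -0.35, "tx": -1, "ty": -0.4, "tz": 4, "wx": 0, "wy": 0, "wz": 0}
    - {"jaw": -0.35, "tx": -0.9, "ty": -0.4, "tz": 4, "wx": 0, "wy": 0, "wz": 0}
    - {"jaw": -0.35, "tx": 0, "ty": 0, "tz": 3, "wx": 0, "wy": 0, "wz": 0}
    - {"jaw": -0.35, "tx": 0, "ty": 0, "tz": 0, "wx": 0, "wy": 0, "wz": 0}
    - {"jaw": -0.35, "tx": 0, "ty": 0, "tz": 0, "wx": 0, "wy": 0, "wz": 0}

```text
clock: 18.68
tcp_pos: [0.4841, -0.0938, 0.2066]
orientation: [-0.199, 0.702, 0.645, 0.226]
wrist_force: [0.8, -0.6, -0.1]
finger_gap: 0.0278
```

Run:
```python
from h import *
go(W(-.021,-.125,.03),rot(A,35)); im=snap('wrist','w10.png')
```

```text
rot left deg [0.71 0.02 0.17]
tcp target [ 0.4862 -0.0564  0.157 ] shift cm in target axes [ 0.22 -0.11  6.22] in world cm [ 0.2   3.74 -4.97]
```

View pics/w10.png

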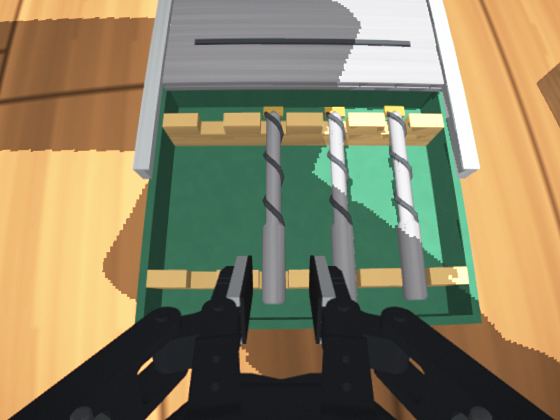

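Emit:
carry_out:
  force: 60
  motion:
    - {"jaw": -0.35, "tx": 0.2, "ty": -0.2, "tz": 2, "wx": 0.7, "wy": 0, "wz": 0.1}
    - {"jaw": -0.35, "tx": 0, "ty": 0, "tz": 2, "wx": 0, "wy": 0, "wz": 0}
    - {"jaw": -0.35, "tx": 0, "ty": 0, "tz": 1.4, "wx": 0, "wy": 0, "wz": 0}
    - {"jaw": -0.35, "tx": 0, "ty": 0, "tz": 0.7, "wx": 0, "wy": 0, "wz": 0}
    - {"jaw": -0.35, "tx": 0, "ty": 0, "tz": 0, "wx": 0, "wy": 0, "wz": 0}
    - {"jaw": -0.35, "tx": 0, "ty": 0, "tz": 0, "wx": 0, "wy": 0, "wz": 0}

```text
clock: 19.48
tcp_pos: [0.4856, -0.0573, 0.1579]
orientation: [-0.203, 0.702, 0.646, 0.222]
wrist_force: [0.9, 0.3, 0.2]
finger_gap: 0.0276
```

Run:
```python
from h import *
go(W(-.021,-.125,.03),rot(A,35)); print(get_state()['wrist_force'])
```

```text
rot left deg [0.07 0.03 0.07]
tcp target [ 0.4862 -0.0564  0.157 ] shift cm in target axes [0.03 0.05 0.13] in world cm [ 0.06  0.09 -0.09]
[0.90442436 0.29288052 0.17885306]
```

Emit:
carry_out:
  force: 60
  motion:
    - {"jaw": -1, "tx": 0, "ty": 0, "tz": 0.1, "wx": 0, "wy": 0, "wz": 0}
    - {"jaw": -1, "tx": 0, "ty": 0, "tz": 0, "wx": 0, "wy": 0, "wz": 0}
    - {"jaw": -1, "tx": 0, "ty": 0, "tz": 0, "wx": 0, "wy": 0, "wz": 0}
    - {"jaw": -1, "tx": 1.15, "ty": 0, "tz": -1.64, "wx": 0, "wy": 0, "wz": 0}
    - {"jaw": -1, "tx": 2.3, "ty": 0, "tz": -3.28, "wx": 0, "wy": 0, "wz": 0}
    - {"jaw": -1, "tx": 2.3, "ty": 0, "tz": -3.28, "wx": 0, "wy": 0, "wz": 0}
    - {"jaw": -1, "tx": 2.3, "ty": 0, "tz": -3.28, "wx": 0, "wy": 0, "wz": 0}
    - {"jaw": -1, "tx": 0, "ty": 0, "tz": -2, "wx": 0, "wy": -10, "wz": 0}
    - {"jaw": -1, "tx": 0, "ty": 0, "tz": -2, "wx": 0, "wy": -10, "wz": 0}
    - {"jaw": -1, "tx": 0, "ty": 0, "tz": 0, "wx": 0, "wy": -10, "wz": 0}
    - {"jaw": -1, "tx": 0, "ty": 0, "tz": 0, "wx": 0, "wy": -10, "wz": 0}
    - {"jaw": -1, "tx": 0, "ty": 0, "tz": 0, "wx": 0, "wy": -10, "wz": 0}
    - {"jaw": -1, "tx": 0, "ty": 0, "tz": 0, "wx": 0, "wy": -10, "wz": 0}
    - {"jaw": -1, "tx": 0, "ty": 0, "tz": 0, "wx": 0, "wy": -10, "wz": 0}
    - {"jaw": -1, "tx": 0, "ty": 0, "tz": 0, "wx": 0, "wy": -10, "wz": 0}
    - {"jaw": -1, "tx": 0, "ty": 0, "tz": 0, "wx": 0, "wy": -10, "wz": 0}
    - {"jaw": -1, "tx": 0, "ty": 0, "tz": 0, "wx": 0, "wy": 0, "wz": 1}
    - {"jaw": -1, "tx": 0, "ty": 0, "tz": 0, "wx": 0, "wy": 0, "wz": 0}

```text
clock: 21.72
tcp_pos: [0.4835, -0.0759, 0.331]
orientation: [0.315, 0.659, 0.595, -0.336]
wrist_force: [-0.4, 0.4, -0.3]
finger_gap: 0.0124
```

Run:
```python
from h import *
print(get_state()['finger_gap']); place(1,.20)
w=snap('wrist','w11.png'); a=snap('scene','s11.png')
cv2.imwrite('pics/w11c.png',np.hstack([cv2.resize(w[0:135,240:375],None,fx=3,fy=4.4,interpolation=2),cv2.resize(a[130:260,170:300],None,fx=3,fy=594/130,interpolation=2)]))
```

```text
0.012420655209260186
rot left deg [ 0.86 -0.19 -0.43]
tcp target [ 0.4872 -0.1756  0.2889] shift cm in target axes [-2.22  1.38 10.51] in world cm [ 0.38 -9.97 -4.21]
```

View pics/w11c.png

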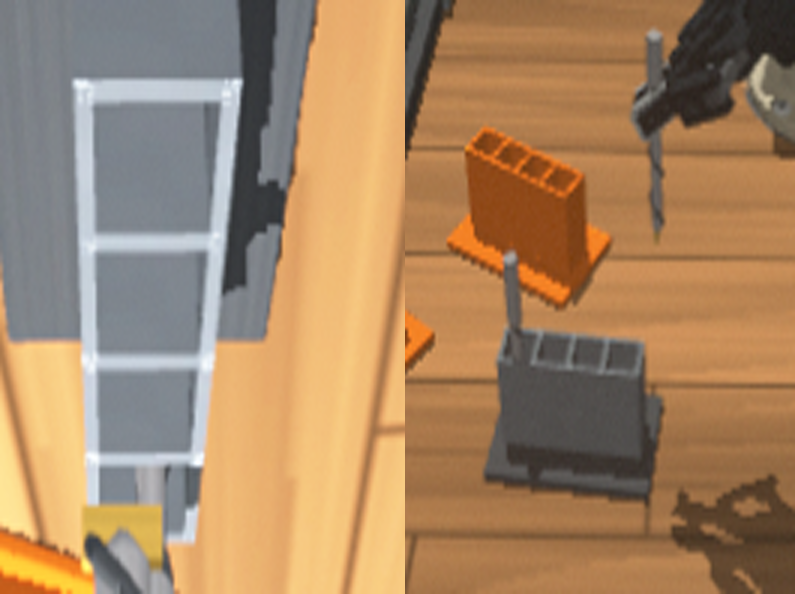

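Emit:
carry_out:
  motion:
    - {"jaw": -1, "tx": 0, "ty": 0.4, "tz": 3.4, "wx": 0.86, "wy": -0.2, "wz": -0.4}
    - {"jaw": -1, "tx": -0.5, "ty": 0.4, "tz": 3.5, "wx": 0, "wy": 0, "wz": 0}
    - {"jaw": -1, "tx": -0.8, "ty": 0.4, "tz": 3.45, "wx": 0, "wy": 0, "wz": 0}
    - {"jaw": -1, "tx": -0.8, "ty": 0.2, "tz": 0, "wx": 0, "wy": 0, "wz": 0}
    - {"jaw": -1, "tx": 0, "ty": 0, "tz": 0, "wx": 0, "wy": 0, "wz": 0}
    - {"jaw": -1, "tx": 0, "ty": 0, "tz": 0, "wx": 0, "wy": 0, "wz": 0}

```text
clock: 22.58
tcp_pos: [0.4884, -0.1733, 0.2901]
orientation: [0.311, 0.658, 0.594, -0.343]
wrist_force: [0.6, -0.3, -0.8]
finger_gap: 0.0122
```

```bash
cat >> h.py <<'E'
def two(f):
    a=snap('scene','s'+f); b=snap('side','d'+f)
    o=np.hstack([cv2.resize(a[130:260,170:300],None,fx=3,fy=4.5,interpolation=2),cv2.resize(b[170:320,220:340],None,fx=3.3,fy=3.9,interpolation=2)])
    cv2.imwrite('pics/p'+f,o)
def st(x,y): return ray('scene',170+x/3,130+y/4.5)
def dt(x,y): return ray('side',220+(x-390)/3.3,170+y/3.9)
E
python3 - <<'E'
from h import *
place(1,.2); two('12.png')
E
```

```text
rot left deg [ 0.08  0.18 -0.04]
tcp target [ 0.4872 -0.1756  0.2889] shift cm in target axes [-0.05 -0.1   0.27] in world cm [-0.12 -0.23 -0.11]
```

View pics/p12.png

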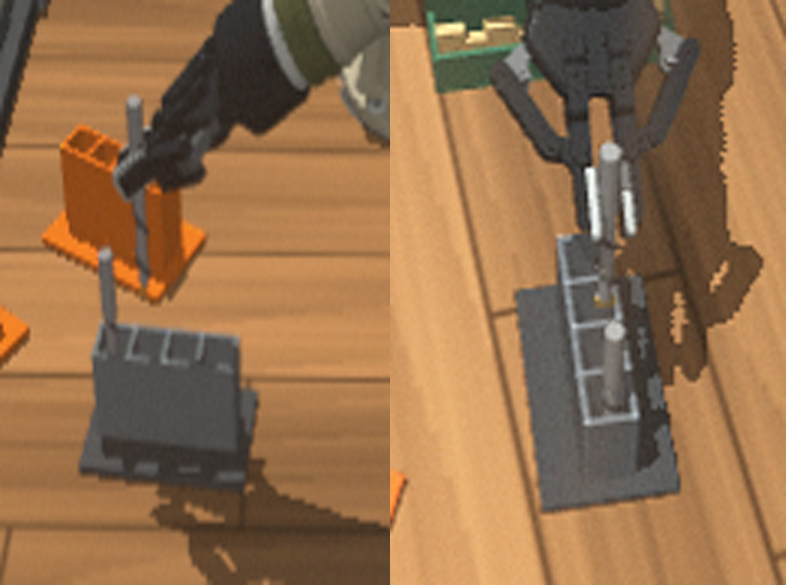

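Run:
```python
from h import *
print(tri(st(145,288),dt(604,301)), tri(st(133,100),dt(610,147)))
ha=np.radians(-5.8); print(np.array([.476,-.286])-.016*np.array([-np.sin(ha),np.cos(ha)]))
```

```text
[ 0.47624014 -0.29864369  0.11293033] [ 0.47713681 -0.29849999  0.2421032 ]
[ 0.4743831  -0.30191809]
```

Emit:
carry_out:
  motion:
    - {"jaw": -1, "tx": 0.8, "ty": -0.15, "tz": 0.8, "wx": 0, "wy": 0, "wz": 0}
    - {"jaw": -1, "tx": 1.5, "ty": 0, "tz": 1.05, "wx": 0, "wy": 0, "wz": 0}
    - {"jaw": -1, "tx": 1.5, "ty": 0, "tz": 1.05, "wx": 0, "wy": 0, "wz": 0}
    - {"jaw": -1, "tx": 1.5, "ty": 0, "tz": 1.05, "wx": 0, "wy": 0, "wz": 0}
    - {"jaw": -1, "tx": 1.5, "ty": 0, "tz": 1.05, "wx": 0, "wy": 0, "wz": 0}
    - {"jaw": -1, "tx": 1.4, "ty": 0, "tz": 1.0, "wx": 0, "wy": 0, "wz": 0}
    - {"jaw": -1, "tx": 0, "ty": 0, "tz": 0, "wx": 0, "wy": 0, "wz": 0}
    - {"jaw": -1, "tx": 0, "ty": 0, "tz": 0, "wx": 0, "wy": 0, "wz": 0}

```text
clock: 23.68
tcp_pos: [0.4864, -0.1759, 0.1876]
orientation: [0.311, 0.658, 0.594, -0.344]
wrist_force: [-0.6, 0.5, -0.5]
finger_gap: 0.0121
```

Run:
```python
from h import *
place(1,.098); two('13.png')
```

```text
rot left deg [0.01 0.18 0.01]
tcp target [ 0.4872 -0.1756  0.1869] shift cm in target axes [0.09 0.08 0.01] in world cm [ 0.08  0.03 -0.07]
```

View pics/p13.png

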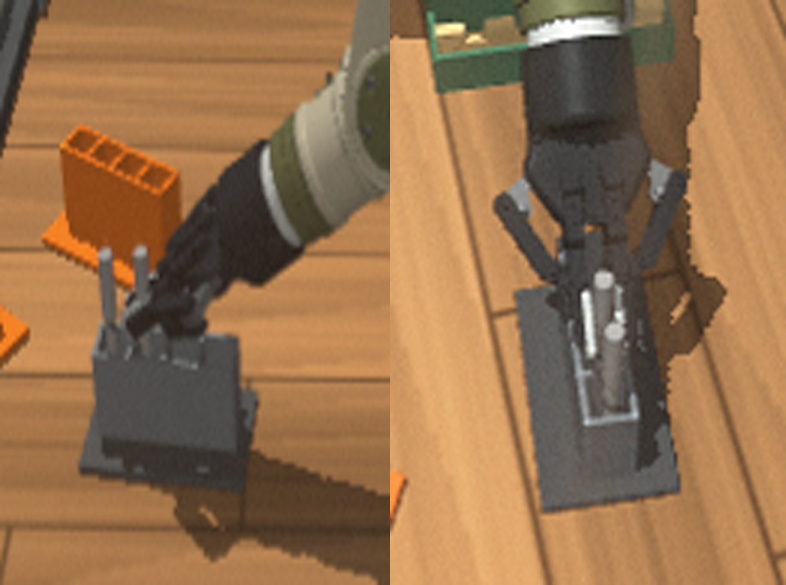

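Emit:
carry_out:
  motion:
    - {"jaw": -0.4, "tx": 0, "ty": 0, "tz": 0, "wx": 0, "wy": 0, "wz": 0}
    - {"jaw": -0.4, "tx": 0, "ty": 0, "tz": 0, "wx": 0, "wy": 0, "wz": 0}
    - {"jaw": -0.4, "tx": 0, "ty": 0, "tz": 0, "wx": 0, "wy": 0, "wz": 0}
    - {"jaw": -0.4, "tx": 0, "ty": 0, "tz": -2, "wx": 0, "wy": 0, "wz": 0}
    - {"jaw": -0.4, "tx": 0, "ty": 0, "tz": -4, "wx": 0, "wy": 0, "wz": 0}
    - {"jaw": -0.4, "tx": -2, "ty": 0, "tz": -4, "wx": 0, "wy": 0, "wz": 0}
    - {"jaw": -0.4, "tx": -4, "ty": 0, "tz": -3, "wx": 0, "wy": 0, "wz": 0}
    - {"jaw": -0.4, "tx": -5, "ty": 0, "tz": 0, "wx": 0, "wy": 0, "wz": 0}
    - {"jaw": -0.35, "tx": 0, "ty": 0, "tz": 0, "wx": 0, "wy": 10, "wz": 0}
    - {"jaw": -0.35, "tx": 0, "ty": 0, "tz": 0, "wx": 0, "wy": 10, "wz": 0}
    - {"jaw": -0.35, "tx": 0, "ty": 0, "tz": 0, "wx": 0, "wy": 10, "wz": 0}
    - {"jaw": -0.35, "tx": 0, "ty": 0, "tz": 0, "wx": 0, "wy": 10, "wz": 0}
    - {"jaw": -0.35, "tx": 0, "ty": 0, "tz": 0, "wx": 0, "wy": 10, "wz": 0}
    - {"jaw": -0.35, "tx": 0, "ty": 0, "tz": 0, "wx": 0, "wy": 10, "wz": 0}
    - {"jaw": -0.35, "tx": 0, "ty": 0, "tz": 0, "wx": 0, "wy": 10, "wz": 0}
    - {"jaw": -0.35, "tx": 0, "ty": 0, "tz": 0, "wx": 0, "wy": 10, "wz": 0}
    - {"jaw": -0.35, "tx": 0, "ty": 0, "tz": 0, "wx": 0, "wy": 10.1, "wz": 0}
    - {"jaw": -0.35, "tx": 0, "ty": 0, "tz": 0, "wx": 0, "wy": 0, "wz": -1}

```text
clock: 26.02
tcp_pos: [0.4907, -0.1335, 0.3511]
orientation: [-0.199, 0.703, 0.645, 0.224]
wrist_force: [0.0, -0.3, 0.8]
finger_gap: 0.0278
```

Run:
```python
from h import *
go(W(.021,-.125,.03),rot(A,35)); two('14.png')
```

```text
rot left deg [0.53 0.15 0.07]
tcp target [ 0.528  -0.0599  0.157 ] shift cm in target axes [-4.88  3.1  20.29] in world cm [  3.73   7.36 -19.42]
```

View pics/p14.png

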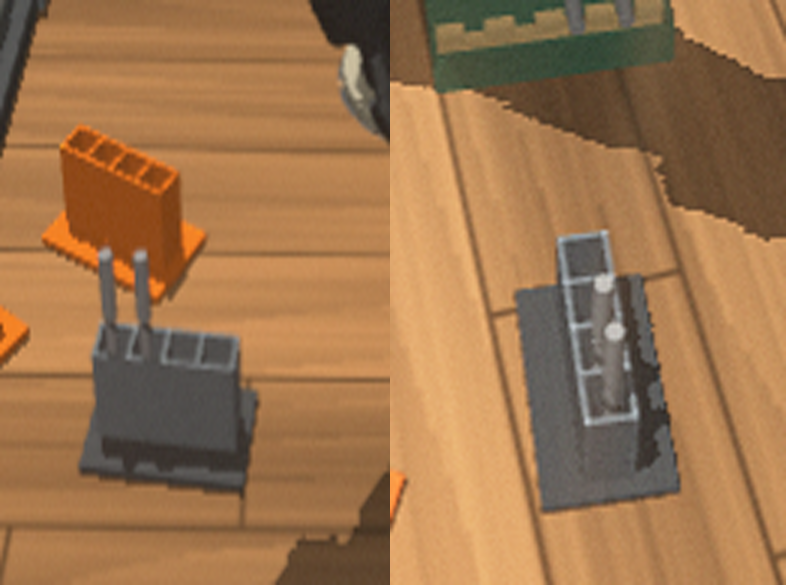

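Two bits stand; on to the third.

Emit:
carry_out:
  motion:
    - {"jaw": -0.35, "tx": -1.7, "ty": 1, "tz": 4, "wx": 0.5, "wy": 0.1, "wz": 0}
    - {"jaw": -0.35, "tx": -1.7, "ty": 1, "tz": 4, "wx": 0, "wy": 0, "wz": 0}
    - {"jaw": -0.35, "tx": -1.5, "ty": 1, "tz": 4, "wx": 0, "wy": 0, "wz": 0}
    - {"jaw": -0.35, "tx": 0, "ty": 0.1, "tz": 2.2, "wx": 0, "wy": 0, "wz": 0}
    - {"jaw": -0.35, "tx": 0, "ty": 0, "tz": 0, "wx": 0, "wy": 0, "wz": 0}
    - {"jaw": -0.35, "tx": 0, "ty": 0, "tz": 0, "wx": 0, "wy": 0, "wz": 0}

```text
clock: 26.88
tcp_pos: [0.5263, -0.0939, 0.2092]
orientation: [-0.201, 0.701, 0.647, 0.222]
wrist_force: [0.4, -0.4, 0.1]
finger_gap: 0.0279
```

Run:
```python
from h import *
go(W(.021,-.125,.03),rot(A,35)); im=snap('wrist','w15.png')
```

```text
rot left deg [0.16 0.11 0.29]
tcp target [ 0.528  -0.0599  0.157 ] shift cm in target axes [-0.21 -0.11  6.23] in world cm [ 0.17  3.4  -5.22]
```

View pics/w15.png

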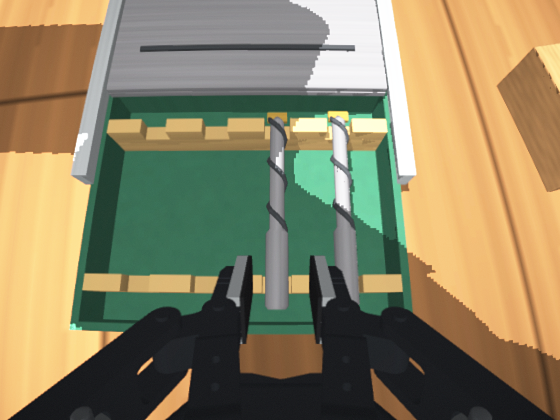

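Emit:
carry_out:
  force: 60
  motion:
    - {"jaw": -0.35, "tx": -0.2, "ty": -0.15, "tz": 2, "wx": 0.1, "wy": 0.1, "wz": 0.2}
    - {"jaw": -0.35, "tx": 0, "ty": 0, "tz": 2, "wx": 0, "wy": 0, "wz": 0}
    - {"jaw": -0.35, "tx": 0, "ty": 0, "tz": 1.5, "wx": 0, "wy": 0, "wz": 0}
    - {"jaw": -0.35, "tx": 0, "ty": 0, "tz": 0.7, "wx": 0, "wy": 0, "wz": 0}
    - {"jaw": -0.35, "tx": 0, "ty": 0, "tz": 0, "wx": 0, "wy": 0, "wz": 0}
    - {"jaw": -0.35, "tx": 0, "ty": 0, "tz": 0, "wx": 0, "wy": 0, "wz": 0}

```text
clock: 27.68
tcp_pos: [0.5277, -0.0605, 0.1568]
orientation: [-0.203, 0.702, 0.645, 0.222]
wrist_force: [1.0, -0.5, -0.7]
finger_gap: 0.0275
```

Run:
```python
from h import *
go(W(.021,-.125,.03),rot(A,35)); print(get_state()['wrist_force'])
```

```text
rot left deg [ 0.08 -0.06  0.02]
tcp target [ 0.528  -0.0599  0.157 ] shift cm in target axes [0.06 0.03 0.02] in world cm [0.03 0.06 0.01]
[ 0.95199232 -0.48214508 -0.67957291]
```

Emit:
carry_out:
  force: 60
  motion:
    - {"jaw": -1, "tx": 0, "ty": 0, "tz": 0, "wx": 0, "wy": 0, "wz": 0}
    - {"jaw": -1, "tx": 0, "ty": 0, "tz": 0, "wx": 0, "wy": 0, "wz": 0}
    - {"jaw": -1, "tx": 0, "ty": 0, "tz": 0, "wx": 0, "wy": 0, "wz": 0}
    - {"jaw": -1, "tx": 1.15, "ty": 0, "tz": -1.64, "wx": 0, "wy": 0, "wz": 0}
    - {"jaw": -1, "tx": 2.3, "ty": 0, "tz": -3.28, "wx": 0, "wy": 0, "wz": 0}
    - {"jaw": -1, "tx": 2.3, "ty": 0, "tz": -3.28, "wx": 0, "wy": 0, "wz": 0}
    - {"jaw": -1, "tx": 2.3, "ty": 0, "tz": -3.28, "wx": 0, "wy": 0, "wz": 0}
    - {"jaw": -1, "tx": 0, "ty": 0, "tz": -2, "wx": 0, "wy": -10, "wz": 0}
    - {"jaw": -1, "tx": 0, "ty": 0, "tz": -2, "wx": 0, "wy": -10, "wz": 0}
    - {"jaw": -1, "tx": 0, "ty": 0, "tz": 0, "wx": 0, "wy": -10, "wz": 0}
    - {"jaw": -1, "tx": 0, "ty": 0, "tz": 0, "wx": 0, "wy": -10, "wz": 0}
    - {"jaw": -1, "tx": 0, "ty": 0, "tz": 0, "wx": 0, "wy": -10, "wz": 0}
    - {"jaw": -1, "tx": 0, "ty": 0, "tz": 0, "wx": 0, "wy": -10, "wz": 0}
    - {"jaw": -1, "tx": 0, "ty": 0, "tz": 0, "wx": 0, "wy": -10, "wz": 0}
    - {"jaw": -1, "tx": 0, "ty": 0, "tz": 0, "wx": 0, "wy": -10, "wz": 0}
    - {"jaw": -1, "tx": 0, "ty": 0, "tz": 0, "wx": 0, "wy": -10, "wz": 0}
    - {"jaw": -1, "tx": 0, "ty": 0, "tz": 0, "wx": 0.5, "wy": 0, "wz": 1}
    - {"jaw": -1, "tx": 0, "ty": 0, "tz": 0, "wx": 0, "wy": 0, "wz": 0}

```text
clock: 29.92
tcp_pos: [0.5257, -0.08, 0.3304]
orientation: [0.311, 0.66, 0.594, -0.338]
wrist_force: [-0.3, -0.1, -0.9]
finger_gap: 0.0121
```

Run:
```python
from h import *
print(get_state()['finger_gap']); place(2,.20)
w=snap('wrist','w16.png'); two('16.png')
```

```text
0.012090743761877739
rot left deg [ 0.27 -0.29 -0.4 ]
tcp target [ 0.4904 -0.1438  0.2889] shift cm in target axes [-0.44 -2.86  7.87] in world cm [-3.52 -6.38 -4.15]
```

View pics/p16.png

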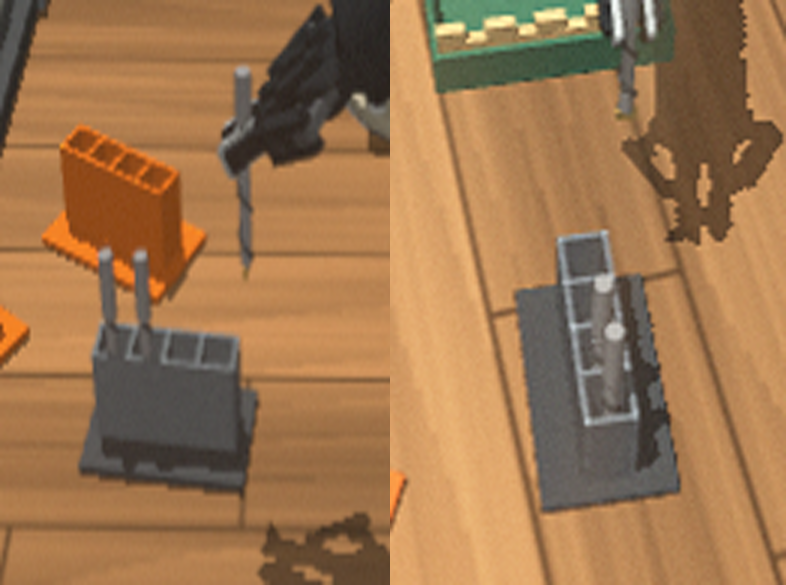

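View pics/w16.png

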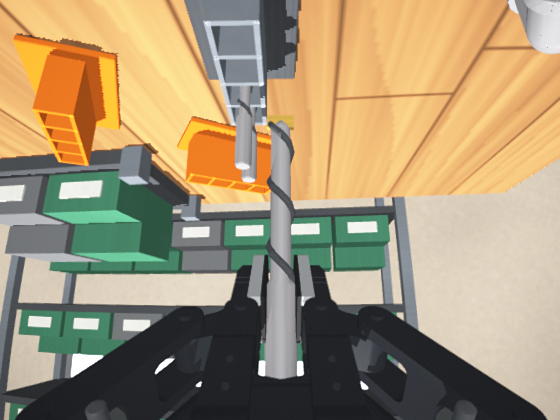

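Emit:
carry_out:
  motion:
    - {"jaw": -1, "tx": 0.2, "ty": -1, "tz": 2.6, "wx": 0.27, "wy": -0.29, "wz": -0.4}
    - {"jaw": -1, "tx": -0.2, "ty": -1, "tz": 2.6, "wx": 0, "wy": 0, "wz": 0}
    - {"jaw": -1, "tx": -0.4, "ty": -0.86, "tz": 2.6, "wx": 0, "wy": 0, "wz": 0}
    - {"jaw": -1, "tx": 0, "ty": 0, "tz": 0, "wx": 0, "wy": 0, "wz": 0}
    - {"jaw": -1, "tx": 0, "ty": 0, "tz": 0, "wx": 0, "wy": 0, "wz": 0}

```text
clock: 30.7
tcp_pos: [0.4909, -0.1432, 0.29]
orientation: [0.311, 0.658, 0.594, -0.343]
wrist_force: [-0.1, -0.4, -0.6]
finger_gap: 0.012
```

Run:
```python
from h import *
place(2,.2); two('17.png')
```

```text
rot left deg [ 0.05  0.17 -0.09]
tcp target [ 0.4904 -0.1438  0.2889] shift cm in target axes [ 0.05 -0.04  0.11] in world cm [-0.04 -0.06 -0.11]
```

View pics/p17.png

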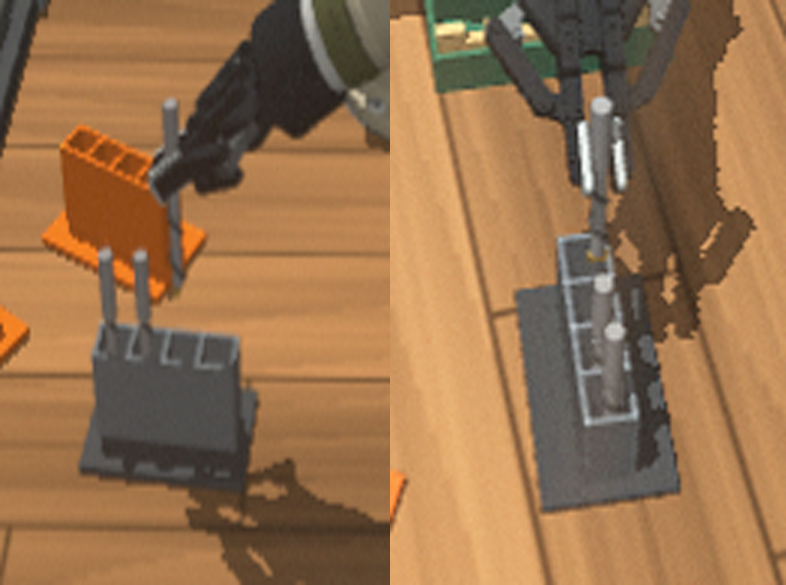

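Emit:
carry_out:
  motion:
    - {"jaw": -1, "tx": 0.85, "ty": -0.04, "tz": 0.65, "wx": 0, "wy": 0, "wz": 0}
    - {"jaw": -1, "tx": 1.5, "ty": 0, "tz": 1.05, "wx": 0, "wy": 0, "wz": 0}
    - {"jaw": -1, "tx": 1.5, "ty": 0, "tz": 1.05, "wx": 0, "wy": 0, "wz": 0}
    - {"jaw": -1, "tx": 1.5, "ty": 0, "tz": 1.05, "wx": 0, "wy": 0, "wz": 0}
    - {"jaw": -1, "tx": 1.5, "ty": 0, "tz": 1.05, "wx": 0, "wy": 0, "wz": 0}
    - {"jaw": -1, "tx": 1.4, "ty": 0, "tz": 1.0, "wx": 0, "wy": 0, "wz": 0}
    - {"jaw": -1, "tx": 0, "ty": 0, "tz": 0, "wx": 0, "wy": 0, "wz": 0}
    - {"jaw": -1, "tx": 0, "ty": 0, "tz": 0, "wx": 0, "wy": 0, "wz": 0}

```text
clock: 31.8
tcp_pos: [0.4905, -0.1438, 0.1883]
orientation: [0.311, 0.657, 0.594, -0.343]
wrist_force: [-0.3, 0.0, -0.4]
finger_gap: 0.0122
```

Run:
```python
from h import *
place(2,.098); two('18.png')
```

```text
rot left deg [ 0.06  0.2  -0.01]
tcp target [ 0.4904 -0.1438  0.1869] shift cm in target axes [ 0.12 -0.01  0.08] in world cm [-0.01  0.   -0.14]
```

View pics/p18.png

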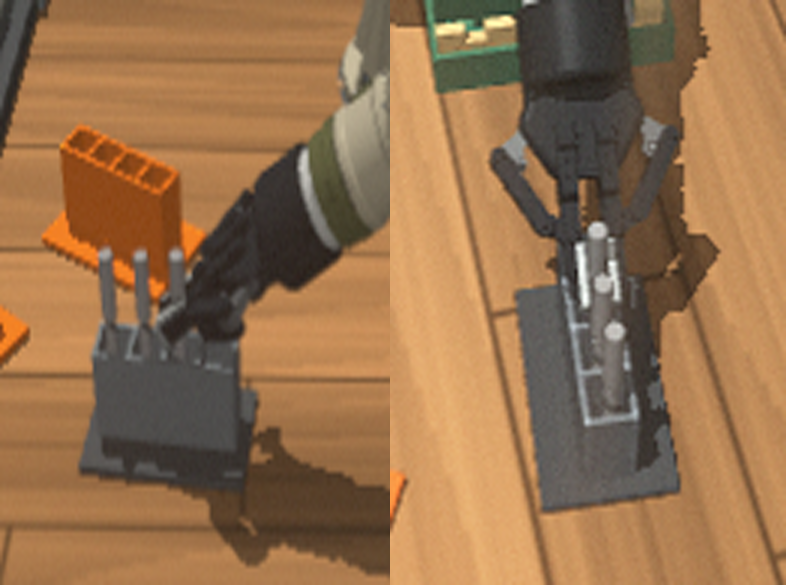

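Emit:
carry_out:
  motion:
    - {"jaw": -0.4, "tx": 0, "ty": 0, "tz": 0, "wx": 0, "wy": 0, "wz": 0}
    - {"jaw": -0.4, "tx": 0, "ty": 0, "tz": 0, "wx": 0, "wy": 0, "wz": 0}
    - {"jaw": -0.4, "tx": 0, "ty": 0, "tz": 0, "wx": 0, "wy": 0, "wz": 0}
    - {"jaw": -0.4, "tx": 0, "ty": 0, "tz": -2, "wx": 0, "wy": 0, "wz": 0}
    - {"jaw": -0.4, "tx": 0, "ty": 0, "tz": -4, "wx": 0, "wy": 0, "wz": 0}
    - {"jaw": -0.4, "tx": -2, "ty": 0, "tz": -4, "wx": 0, "wy": 0, "wz": 0}
    - {"jaw": -0.4, "tx": -4, "ty": 0, "tz": -3, "wx": 0, "wy": 0, "wz": 0}
    - {"jaw": -0.4, "tx": -5, "ty": 0, "tz": 0, "wx": 0, "wy": 0, "wz": 0}
    - {"jaw": -0.35, "tx": 0, "ty": 0, "tz": 0, "wx": 0, "wy": 10, "wz": 0}
    - {"jaw": -0.35, "tx": 0, "ty": 0, "tz": 0, "wx": 0, "wy": 10, "wz": 0}
    - {"jaw": -0.35, "tx": 0, "ty": 0, "tz": 0, "wx": 0, "wy": 10, "wz": 0}
    - {"jaw": -0.35, "tx": 0, "ty": 0, "tz": 0, "wx": 0, "wy": 10, "wz": 0}
    - {"jaw": -0.35, "tx": 0, "ty": 0, "tz": 0, "wx": 0, "wy": 10, "wz": 0}
    - {"jaw": -0.35, "tx": 0, "ty": 0, "tz": 0, "wx": 0, "wy": 10, "wz": 0}
    - {"jaw": -0.35, "tx": 0, "ty": 0, "tz": 0, "wx": 0, "wy": 10, "wz": 0}
    - {"jaw": -0.35, "tx": 0, "ty": 0, "tz": 0, "wx": 0, "wy": 10, "wz": 0}
    - {"jaw": -0.35, "tx": 0, "ty": 0, "tz": 0, "wx": 0, "wy": 10.2, "wz": 0}
    - {"jaw": -0.35, "tx": 0, "ty": 0, "tz": 0, "wx": 0.5, "wy": 0, "wz": -1}

```text
clock: 34.15
tcp_pos: [0.4944, -0.1013, 0.3517]
orientation: [-0.203, 0.702, 0.646, 0.221]
wrist_force: [0.2, -0.1, -0.4]
finger_gap: 0.0276
```

Run:
```python
from h import *
go(W(.063,-.125,.03),rot(A,35)); two('19.png')
```

```text
rot left deg [0.01 0.05 0.11]
tcp target [ 0.5699 -0.0634  0.157 ] shift cm in target axes [-7.56  7.2  18.48] in world cm [  7.55   3.78 -19.48]
```

View pics/p19.png

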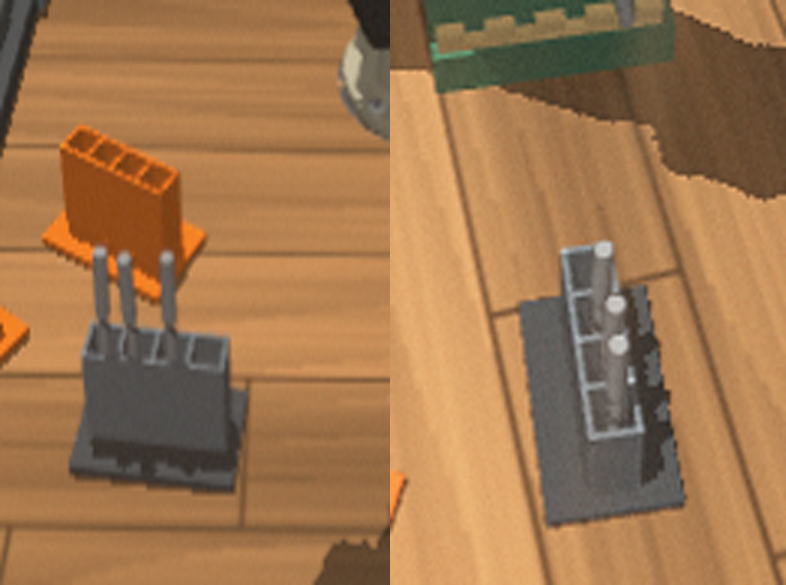

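Emit:
carry_out:
  motion:
    - {"jaw": -0.35, "tx": -2, "ty": 1.8, "tz": 3.2, "wx": 0, "wy": 0.05, "wz": 0.1}
    - {"jaw": -0.35, "tx": -2, "ty": 1.8, "tz": 3.2, "wx": 0, "wy": 0, "wz": 0}
    - {"jaw": -0.35, "tx": -2, "ty": 1.8, "tz": 3.1, "wx": 0, "wy": 0, "wz": 0}
    - {"jaw": -0.35, "tx": -1.6, "ty": 1.7, "tz": 3, "wx": 0, "wy": 0, "wz": 0}
    - {"jaw": -0.35, "tx": 0, "ty": 0, "tz": 0, "wx": 0, "wy": 0, "wz": 0}
    - {"jaw": -0.35, "tx": 0, "ty": 0, "tz": 0, "wx": 0, "wy": 0, "wz": 0}

```text
clock: 35.0
tcp_pos: [0.5665, -0.0962, 0.2082]
orientation: [-0.202, 0.701, 0.647, 0.222]
wrist_force: [-0.2, 0.9, 0.3]
finger_gap: 0.0277
```

Run:
```python
from h import *
go(W(.063,-.125,.03),rot(A,35)); im=snap('wrist','w20.png')
```

```text
rot left deg [0.1  0.01 0.19]
tcp target [ 0.5699 -0.0634  0.157 ] shift cm in target axes [-0.24  0.07  6.08] in world cm [ 0.34  3.28 -5.12]
```

View pics/w20.png

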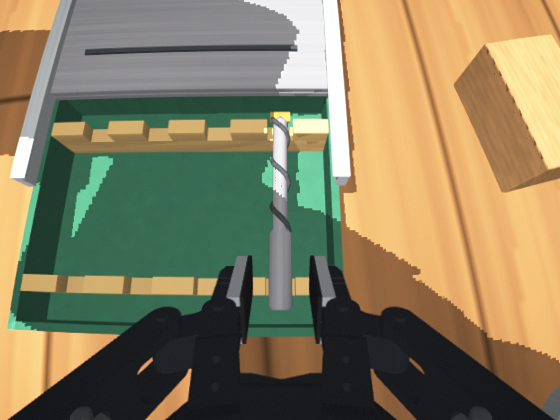

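Run:
```python
from h import *
print(onz('scene',284,282,.1), onz('side',378,175,.1), onz('scene',385,310,0))
```

```text
[ 0.77974401 -0.12600072  0.1       ] [ 0.76572121 -0.13323943  0.1       ] [0.77424386 0.11096346 0.        ]
```

Emit:
carry_out:
  force: 60
  motion:
    - {"jaw": -0.35, "tx": -0.2, "ty": 0.05, "tz": 2, "wx": 0.1, "wy": 0, "wz": 0.1}
    - {"jaw": -0.35, "tx": 0, "ty": 0, "tz": 2, "wx": 0, "wy": 0, "wz": 0}
    - {"jaw": -0.35, "tx": 0, "ty": 0, "tz": 1.4, "wx": 0, "wy": 0, "wz": 0}
    - {"jaw": -0.35, "tx": 0, "ty": 0, "tz": 0.6, "wx": 0, "wy": 0, "wz": 0}
    - {"jaw": -0.35, "tx": 0, "ty": 0, "tz": 0, "wx": 0, "wy": 0, "wz": 0}
    - {"jaw": -0.35, "tx": 0, "ty": 0, "tz": 0, "wx": 0, "wy": 0, "wz": 0}

```text
clock: 35.8
tcp_pos: [0.5701, -0.0643, 0.1572]
orientation: [-0.203, 0.702, 0.646, 0.222]
wrist_force: [-0.6, -0.2, -0.3]
finger_gap: 0.0281
```

Run:
```python
from h import *
go(W(.063,-.125,.03),rot(A,35)); print(get_state()['wrist_force'])
```

```text
rot left deg [ 0.05 -0.04  0.04]
tcp target [ 0.5699 -0.0634  0.157 ] shift cm in target axes [ 0.05 -0.03  0.07] in world cm [-0.02  0.08 -0.03]
[-0.55414377 -0.16585012 -0.29499608]
```

Emit:
carry_out:
  force: 60
  motion:
    - {"jaw": -1, "tx": 0, "ty": 0, "tz": 0, "wx": 0, "wy": 0, "wz": 0}
    - {"jaw": -1, "tx": 0, "ty": 0, "tz": 0, "wx": 0, "wy": 0, "wz": 0}
    - {"jaw": -1, "tx": 0, "ty": 0, "tz": 0, "wx": 0, "wy": 0, "wz": 0}
    - {"jaw": -1, "tx": 1.15, "ty": 0, "tz": -1.64, "wx": 0, "wy": 0, "wz": 0}
    - {"jaw": -1, "tx": 2.3, "ty": 0, "tz": -3.28, "wx": 0, "wy": 0, "wz": 0}
    - {"jaw": -1, "tx": 2.3, "ty": 0, "tz": -3.28, "wx": 0, "wy": 0, "wz": 0}
    - {"jaw": -1, "tx": 2.3, "ty": -0.5, "tz": -3.28, "wx": 0, "wy": 0, "wz": 0}
    - {"jaw": -1, "tx": 0, "ty": -1, "tz": -2, "wx": 0, "wy": -10, "wz": 0}
    - {"jaw": -1, "tx": 0, "ty": -1, "tz": -2, "wx": 0, "wy": -10, "wz": 0}
    - {"jaw": -1, "tx": 0, "ty": -1, "tz": 0, "wx": 0, "wy": -10, "wz": 0}
    - {"jaw": -1, "tx": 0, "ty": -1, "tz": 0, "wx": 0, "wy": -10, "wz": 0}
    - {"jaw": -1, "tx": 0, "ty": -1, "tz": 0, "wx": 0, "wy": -10, "wz": 0}
    - {"jaw": -1, "tx": 0, "ty": -0.5, "tz": 0, "wx": 0, "wy": -10, "wz": 0}
    - {"jaw": -1, "tx": 0, "ty": 0, "tz": 0, "wx": 0, "wy": -10, "wz": 0}
    - {"jaw": -1, "tx": 0, "ty": 0, "tz": 0, "wx": 0, "wy": -10, "wz": 0}
    - {"jaw": -1, "tx": 0, "ty": 0, "tz": 0, "wx": 0, "wy": -10, "wz": 0}
    - {"jaw": -1, "tx": 0, "ty": 0, "tz": 0, "wx": 0.3, "wy": 0, "wz": 1}
    - {"jaw": -1, "tx": 0, "ty": 0, "tz": 0, "wx": 0, "wy": 0, "wz": 0}
    - {"jaw": -1, "tx": 0, "ty": 0, "tz": 0, "wx": 0, "wy": 0, "wz": 0}

```text
clock: 38.17
tcp_pos: [0.5084, -0.0792, 0.3317]
orientation: [0.313, 0.66, 0.594, -0.338]
wrist_force: [-0.4, 0.6, -0.3]
finger_gap: 0.012
```

Run:
```python
from h import *
print(get_state()['finger_gap']); place(3,.20)
w=snap('wrist','w21.png'); two('21.png')
cv2.imwrite('pics/w21c.png',cv2.resize(w[0:140,200:360],None,fx=4.5,fy=4,interpolation=2))
```

```text
0.012021852390657553
rot left deg [ 0.54 -0.17 -0.47]
tcp target [ 0.4937 -0.1119  0.2889] shift cm in target axes [ 1.55 -1.13  5.25] in world cm [-1.47 -3.28 -4.28]
```

View pics/p21.png

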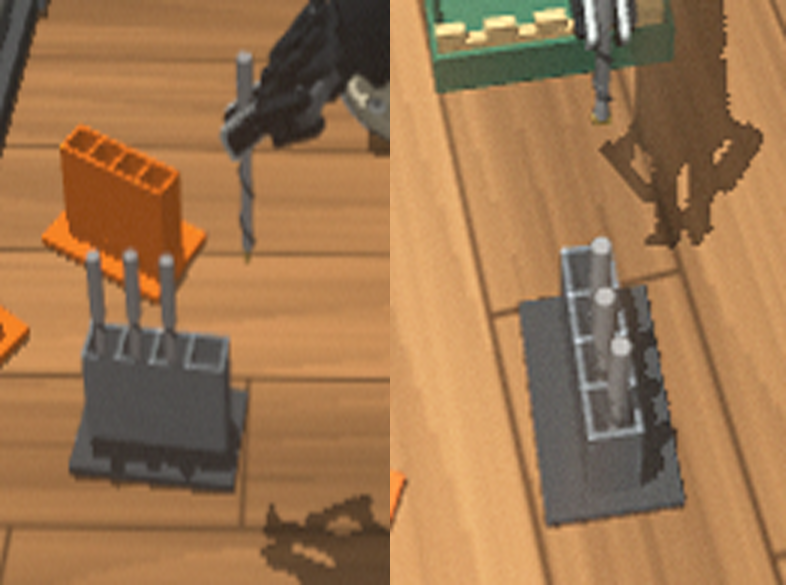

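View pics/w21c.png

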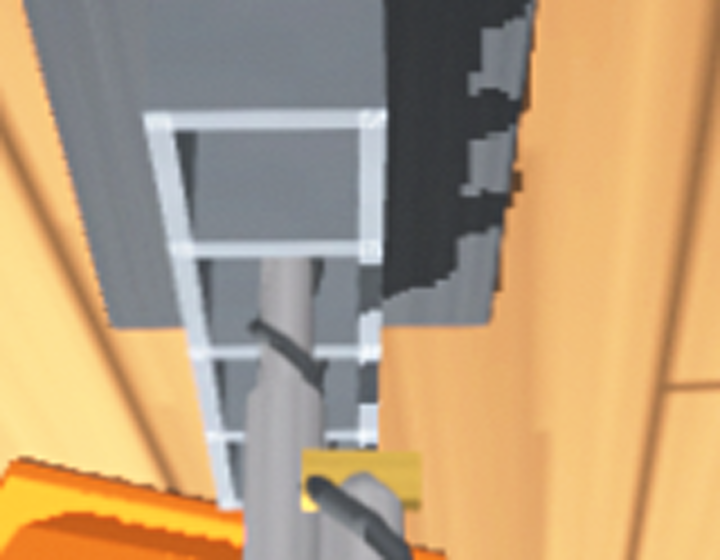

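Run:
```python
from h import *
f=lambda x,y:onz('wrist',200+x/4.5,y/4,.072)[:2]
a,b,l,d1,d2=f(143,112),f(386,110),f(218,508),f(169,248),f(383,246)
print(a,b,l,'len',np.linalg.norm(a-l),'wid',np.linalg.norm(a-b),d1,d2,np.linalg.norm(a-d1),np.linalg.norm(b-d2))
d=a-l; print('yaw',np.degrees(-np.arctan2(d[0],d[1])), 'from x edge',np.degrees(np.arctan2(*(b-a)[::-1])),np.degrees(np.arctan2(*(d2-d1)[::-1])))
for yaw in (-6.,-7.):
  h=np.radians(yaw);Y2=np.array([-np.sin(h),np.cos(h)]); m=(a+b)/2; print(yaw,'H',m-.066*Y2,'comp3',m-.018*Y2)
```

```text
[ 0.46404402 -0.22684216] [ 0.49989019 -0.23068789] [ 0.45018427 -0.35854319] len 0.1324282968472891 wid 0.03605187482549486 [ 0.46059757 -0.26024132] [ 0.4965776  -0.26400791] 0.033576509218836 0.03348428172189598
yaw -6.00749611284321 from x edge -6.123512450683228 -5.9762740533550875
-6.0 H [ 0.47506823 -0.29440347] comp3 [ 0.4800856  -0.24666642]
-7.0 H [ 0.47392373 -0.29427307] comp3 [ 0.47977346 -0.24663086]
```

Run:
```python
from h import *
place(3,.20,(.4751,-.2944),-6)
```

```text
rot left deg [ 0.7  -0.11 -0.36]
tcp target [ 0.4934 -0.1204  0.2889] shift cm in target axes [ 1.06 -1.05  5.94] in world cm [-1.49 -4.12 -4.28]
```

Emit:
carry_out:
  motion:
    - {"jaw": -1, "tx": 0.3, "ty": -0.4, "tz": 2, "wx": 0.7, "wy": -0.1, "wz": -0.36}
    - {"jaw": -1, "tx": 0.3, "ty": -0.3, "tz": 2, "wx": 0, "wy": 0, "wz": 0}
    - {"jaw": -1, "tx": 0.45, "ty": -0.35, "tz": 1.95, "wx": 0, "wy": 0, "wz": 0}
    - {"jaw": -1, "tx": 0, "ty": 0, "tz": 0, "wx": 0, "wy": 0, "wz": 0}
    - {"jaw": -1, "tx": 0, "ty": 0, "tz": 0, "wx": 0, "wy": 0, "wz": 0}

```text
clock: 38.95
tcp_pos: [0.4939, -0.1203, 0.2892]
orientation: [0.309, 0.659, 0.594, -0.343]
wrist_force: [1.0, -0.9, -0.8]
finger_gap: 0.0126
```

Run:
```python
from h import *
place(3,.20,(.4751,-.2944),-6); two('22.png')
```

```text
rot left deg [0.02 0.03 0.01]
tcp target [ 0.4934 -0.1204  0.2889] shift cm in target axes [ 0.02 -0.05  0.03] in world cm [-0.05 -0.01 -0.03]
```

View pics/p22.png

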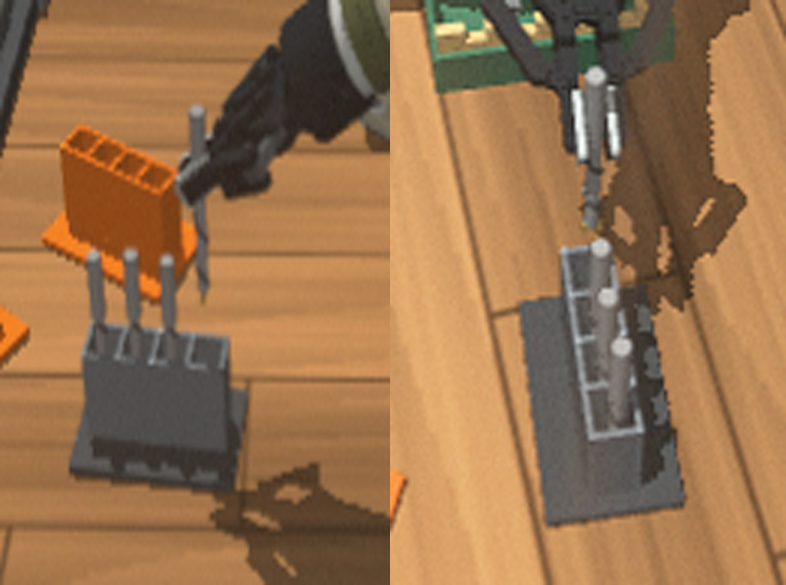

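Emit:
carry_out:
  motion:
    - {"jaw": -1, "tx": 0.85, "ty": -0.04, "tz": 0.58, "wx": 0, "wy": 0, "wz": 0}
    - {"jaw": -1, "tx": 1.5, "ty": 0, "tz": 1.05, "wx": 0, "wy": 0, "wz": 0}
    - {"jaw": -1, "tx": 1.5, "ty": 0, "tz": 1.05, "wx": 0, "wy": 0, "wz": 0}
    - {"jaw": -1, "tx": 1.5, "ty": 0, "tz": 1.05, "wx": 0, "wy": 0, "wz": 0}
    - {"jaw": -1, "tx": 1.5, "ty": 0, "tz": 1.05, "wx": 0, "wy": 0, "wz": 0}
    - {"jaw": -1, "tx": 1.4, "ty": 0, "tz": 1.0, "wx": 0, "wy": 0, "wz": 0}
    - {"jaw": -1, "tx": 0, "ty": 0, "tz": 0, "wx": 0, "wy": 0, "wz": 0}
    - {"jaw": -1, "tx": 0, "ty": 0, "tz": 0, "wx": 0, "wy": 0, "wz": 0}

```text
clock: 40.05
tcp_pos: [0.4932, -0.1201, 0.1876]
orientation: [0.309, 0.659, 0.594, -0.343]
wrist_force: [0.0, 0.3, -0.9]
finger_gap: 0.0119
```

Run:
```python
from h import *
place(3,.098,(.4751,-.2944),-6); two('23.png')
```

```text
rot left deg [0.01 0.   0.09]
tcp target [ 0.4934 -0.1204  0.1869] shift cm in target axes [0.04 0.03 0.06] in world cm [ 0.02 -0.03 -0.07]
```

View pics/p23.png

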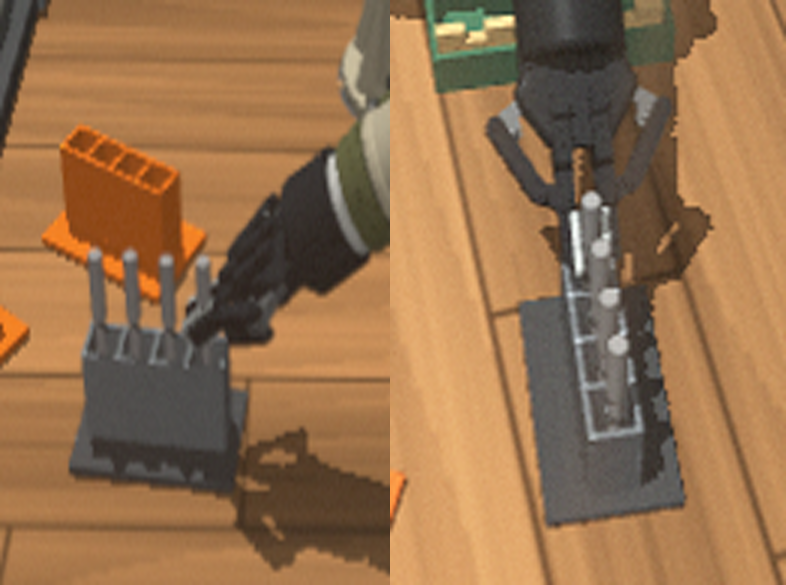

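Emit:
carry_out:
  motion:
    - {"jaw": -0.4, "tx": 0, "ty": 0, "tz": 0, "wx": 0, "wy": 0, "wz": 0}
    - {"jaw": -0.4, "tx": 0, "ty": 0, "tz": 0, "wx": 0, "wy": 0, "wz": 0}
    - {"jaw": -0.4, "tx": 0, "ty": 0, "tz": 0, "wx": 0, "wy": 0, "wz": 0}
    - {"jaw": -0.4, "tx": 0, "ty": 0, "tz": -2, "wx": 0, "wy": 0, "wz": 0}
    - {"jaw": -0.4, "tx": 0, "ty": 0, "tz": -4, "wx": 0, "wy": 0, "wz": 0}
    - {"jaw": -0.4, "tx": -2, "ty": 0, "tz": -4, "wx": 0, "wy": 0, "wz": 0}
    - {"jaw": -0.4, "tx": -4, "ty": 0, "tz": -3, "wx": 0, "wy": 0, "wz": 0}
    - {"jaw": -0.4, "tx": -5, "ty": 0, "tz": 0, "wx": 0, "wy": 0, "wz": 0}
    - {"jaw": -0.4, "tx": 0, "ty": 0, "tz": 0, "wx": 0, "wy": 10, "wz": 0}
    - {"jaw": -0.4, "tx": 0, "ty": 0, "tz": 0, "wx": 0, "wy": 10, "wz": 0}
    - {"jaw": -0.4, "tx": 0, "ty": 0, "tz": 0, "wx": 0, "wy": 10, "wz": 0}
    - {"jaw": -0.4, "tx": 0, "ty": 0, "tz": 0, "wx": 0, "wy": 10, "wz": 0}
    - {"jaw": -0.4, "tx": 0, "ty": 0, "tz": 0, "wx": 0, "wy": 10, "wz": 0}
    - {"jaw": -0.4, "tx": 0, "ty": 0, "tz": 0, "wx": 0, "wy": 5, "wz": 0}
    - {"jaw": -0.4, "tx": 0, "ty": 0, "tz": 0, "wx": 0, "wy": 0, "wz": -10}
    - {"jaw": -0.4, "tx": 0, "ty": 0, "tz": 0, "wx": 0, "wy": 0, "wz": -10}
    - {"jaw": 0, "tx": 0, "ty": 0, "tz": 0, "wx": 0, "wy": 0, "wz": -10}
    - {"jaw": 0, "tx": 0, "ty": 0, "tz": 0, "wx": 0, "wy": 0, "wz": -10}
    - {"jaw": 0, "tx": 0, "ty": 0, "tz": 0, "wx": 0, "wy": 0, "wz": -10}
    - {"jaw": 0, "tx": 0, "ty": 0, "tz": 0, "wx": 0, "wy": 0, "wz": -10}

```text
clock: 42.65
tcp_pos: [0.4977, -0.0771, 0.3525]
orientation: [-0.0, 0.306, 0.952, -0.001]
wrist_force: [-0.1, 0.1, -0.2]
finger_gap: 0.0428
```

Run:
```python
from h import *
R=rot(A,0)*Ro.from_rotvec([0,0,-np.pi/2])
go(W(0,.160,.145),R); two('24.png')
```

```text
rot left deg [-7.000e-02 -3.000e-02 -3.084e+01]
tcp target [0.5384 0.3144 0.3   ] shift cm in target axes [-0.78 39.36  5.25] in world cm [ 4.07 39.16 -5.25]
```

View pics/p24.png

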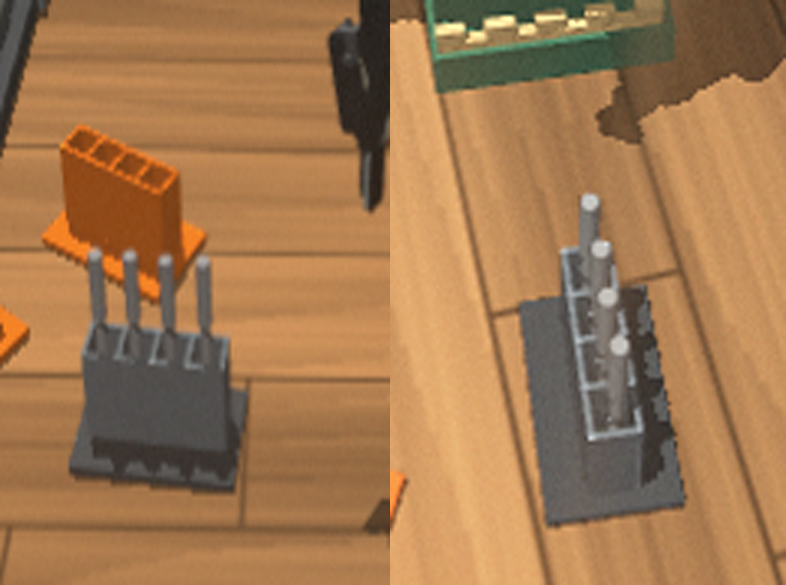

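Emit:
carry_out:
  motion:
    - {"jaw": 0, "tx": 0, "ty": 0, "tz": 0, "wx": 0, "wy": 0, "wz": -10.3}
    - {"jaw": 0.3, "tx": 0, "ty": 0, "tz": 0, "wx": 0, "wy": 0, "wz": -10.3}
    - {"jaw": 0.3, "tx": 0, "ty": 0, "tz": 0, "wx": 0, "wy": 0, "wz": -10.2}
    - {"jaw": 0.3, "tx": -0.1, "ty": 5, "tz": 0, "wx": 0, "wy": 0, "wz": 0}
    - {"jaw": 0.3, "tx": -0.1, "ty": 5, "tz": 0, "wx": 0, "wy": 0, "wz": 0}
    - {"jaw": 0.3, "tx": -0.1, "ty": 5, "tz": 1, "wx": 0, "wy": 0, "wz": 0}
    - {"jaw": 0.3, "tx": -0.1, "ty": 5, "tz": 1, "wx": 0, "wy": 0, "wz": 0}
    - {"jaw": 0.3, "tx": -0.1, "ty": 5, "tz": 1, "wx": 0, "wy": 0, "wz": 0}
    - {"jaw": 0.3, "tx": -0.1, "ty": 5, "tz": 1, "wx": 0, "wy": 0, "wz": 0}
    - {"jaw": 0.3, "tx": -0.1, "ty": 5, "tz": 1, "wx": 0, "wy": 0, "wz": 0}
    - {"jaw": 0.3, "tx": -0.1, "ty": 4.4, "tz": 0.2, "wx": 0, "wy": 0, "wz": 0}
    - {"jaw": 0.3, "tx": 0, "ty": 0, "tz": 0, "wx": 0, "wy": 0, "wz": 0}
    - {"jaw": 0.3, "tx": 0, "ty": 0, "tz": 0, "wx": 0, "wy": 0, "wz": 0}

```text
clock: 44.38
tcp_pos: [0.541, 0.3144, 0.2999]
orientation: [-0.001, 0.046, 0.999, -0.001]
wrist_force: [-0.9, -0.0, 0.5]
finger_gap: 0.0553
```

Run:
```python
from h import *
R=rot(A,0)*Ro.from_rotvec([0,0,-np.pi/2])
go(W(0,.160,.145),R); w=snap('wrist','w25.png'); snap('scene','s25.png')
c=cv2.resize(w[140:280,200:360],None,fx=4.5,fy=4,interpolation=2); cv2.imwrite('pics/w25c.png',np.clip(c*2.0,0,255).astype('uint8'))
```

```text
rot left deg [-0.09 -0.08 -0.45]
tcp target [0.5384 0.3144 0.3   ] shift cm in target axes [ 0.26 -0.01 -0.01] in world cm [-0.26  0.01  0.01]
```

View pics/w25c.png

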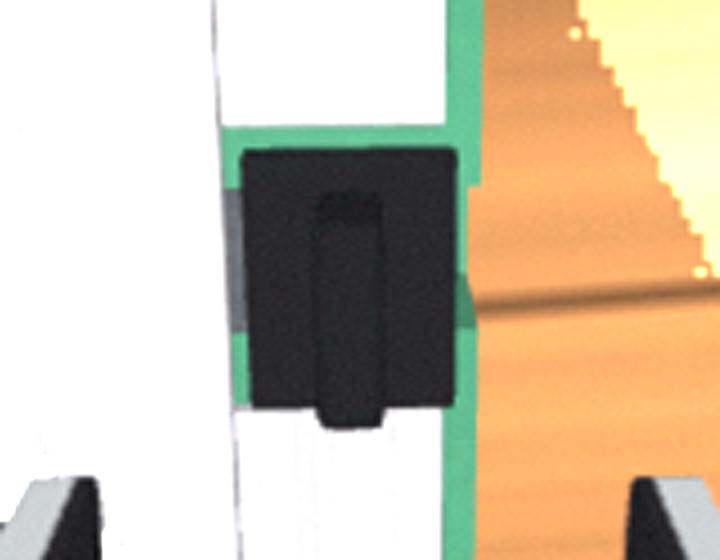

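Run:
```python
from h import *
print(onz('wrist',277.8,221.6,.073),cur()[0])
```

```text
[0.53596607 0.31168388 0.073     ] [0.54119961 0.31349031 0.30035491]
```

Emit:
carry_out:
  force: 50
  motion:
    - {"jaw": 0.3, "tx": 0.4, "ty": -0.2, "tz": 2, "wx": 0, "wy": 0, "wz": -0.45}
    - {"jaw": 0.3, "tx": 0, "ty": 0, "tz": 2.5, "wx": 0, "wy": 0, "wz": 0}
    - {"jaw": 0, "tx": 0, "ty": 0, "tz": 2.5, "wx": 0, "wy": 0, "wz": 0}
    - {"jaw": -0.4, "tx": 0, "ty": 0, "tz": 0, "wx": 0, "wy": 0, "wz": 0}
    - {"jaw": -0.6, "tx": 0, "ty": 0, "tz": 0, "wx": 0, "wy": 0, "wz": 0}
    - {"jaw": -1, "tx": 0, "ty": 0, "tz": 0, "wx": 0, "wy": 0, "wz": 0}
    - {"jaw": -1, "tx": 0, "ty": 0, "tz": 0, "wx": 0, "wy": 0, "wz": 0}
    - {"jaw": -1, "tx": 0, "ty": 0, "tz": 0, "wx": 0, "wy": 0, "wz": 0}

```text
clock: 45.48
tcp_pos: [0.5376, 0.3129, 0.2313]
orientation: [0.001, 0.041, 0.999, -0.0]
wrist_force: [1.0, -2.5, 1.9]
finger_gap: 0.0088
```

Emit:
carry_out:
  motion:
    - {"jaw": -1, "tx": 0, "ty": 0, "tz": 0.3, "wx": 0, "wy": 0, "wz": 0}
    - {"jaw": -1, "tx": 0, "ty": 0, "tz": 0.3, "wx": 0, "wy": 0, "wz": 0}
    - {"jaw": -1, "tx": 0, "ty": 0, "tz": 0.3, "wx": 0, "wy": 0, "wz": 0}
    - {"jaw": -1, "tx": 0, "ty": 0, "tz": 0.15, "wx": 0, "wy": 0, "wz": 0}
    - {"jaw": -1, "tx": 0, "ty": 0, "tz": 0, "wx": 0, "wy": 0, "wz": 0}
    - {"jaw": -1, "tx": 0, "ty": -0.6, "tz": 0, "wx": 0, "wy": 0, "wz": 0}
    - {"jaw": -1, "tx": 0, "ty": -1, "tz": 0, "wx": 0, "wy": 0, "wz": 0}
    - {"jaw": -1, "tx": 0, "ty": 0, "tz": 0, "wx": 0, "wy": 0, "wz": 0}

```text
clock: 46.48
tcp_pos: [0.5363, 0.2976, 0.2227]
orientation: [0.001, 0.041, 0.999, 0.001]
wrist_force: [-1.8, -1.3, 18.3]
finger_gap: 0.0081
```

Emit:
carry_out:
  motion:
    - {"jaw": -1, "tx": 0, "ty": -1.6, "tz": 0, "wx": 0, "wy": 0, "wz": 0}
    - {"jaw": -1, "tx": 0, "ty": -1.6, "tz": 0, "wx": 0, "wy": 0, "wz": 0}
    - {"jaw": -1, "tx": 0, "ty": -1.6, "tz": 0, "wx": 0, "wy": 0, "wz": 0}
    - {"jaw": -1, "tx": 0, "ty": -1.6, "tz": 0, "wx": 0, "wy": 0, "wz": 0}
    - {"jaw": -1, "tx": 0, "ty": -1.6, "tz": 0, "wx": 0, "wy": 0, "wz": 0}
    - {"jaw": -1, "tx": 0, "ty": -1.6, "tz": 0, "wx": 0, "wy": 0, "wz": 0}
    - {"jaw": -1, "tx": 0, "ty": -1.6, "tz": 0, "wx": 0, "wy": 0, "wz": 0}
    - {"jaw": -1, "tx": 0, "ty": -1.6, "tz": 0, "wx": 0, "wy": 0, "wz": 0}
    - {"jaw": -1, "tx": 0, "ty": -0.8, "tz": 0, "wx": 0, "wy": 0, "wz": 0}
    - {"jaw": -1, "tx": 0, "ty": -0.4, "tz": 0, "wx": 0, "wy": 0, "wz": 0}
    - {"jaw": -1, "tx": 0, "ty": 0, "tz": 0, "wx": 0, "wy": 0, "wz": 0}

```text
clock: 47.85
tcp_pos: [0.525, 0.1583, 0.2227]
orientation: [0.002, 0.041, 0.999, 0.002]
wrist_force: [-3.0, 1.4, 20.7]
finger_gap: 0.0084
```

Emit:
carry_out:
  motion:
    - {"jaw": -1, "tx": 0, "ty": -0.3, "tz": 0, "wx": 0, "wy": 0, "wz": 0}
    - {"jaw": -1, "tx": 0, "ty": 0, "tz": 0, "wx": 0, "wy": 0, "wz": 0}

```text
clock: 48.1
tcp_pos: [0.5249, 0.1571, 0.2227]
orientation: [0.002, 0.04, 0.999, 0.004]
wrist_force: [-2.2, 11.1, 18.5]
finger_gap: 0.0085
```

Emit:
carry_out:
  motion:
    - {"jaw": -1, "tx": 0, "ty": 0.1, "tz": -0.45, "wx": 0, "wy": 0, "wz": 0}
    - {"jaw": -1, "tx": 0, "ty": 0, "tz": -0.5, "wx": 0, "wy": 0, "wz": 0}
    - {"jaw": -1, "tx": 0, "ty": 0, "tz": 0, "wx": 0, "wy": 0, "wz": 0}
    - {"jaw": -1, "tx": 0, "ty": 0.4, "tz": 0, "wx": 0, "wy": 0, "wz": 0}
    - {"jaw": -1, "tx": 0, "ty": 0.4, "tz": 0, "wx": 0, "wy": 0, "wz": 0}
    - {"jaw": -1, "tx": 0, "ty": 0, "tz": 0, "wx": 0, "wy": 0, "wz": 0}

```text
clock: 48.85
tcp_pos: [0.5255, 0.1632, 0.2297]
orientation: [0.001, 0.041, 0.999, -0.001]
wrist_force: [3.9, -3.3, 4.9]
finger_gap: 0.0085
```

Emit:
carry_out:
  motion:
    - {"jaw": -1, "tx": 0, "ty": 0.25, "tz": 0, "wx": 0, "wy": 0, "wz": 0}
    - {"jaw": -1, "tx": 0, "ty": 0, "tz": 0, "wx": 0, "wy": 0, "wz": 0}

```text
clock: 49.1
tcp_pos: [0.5256, 0.1643, 0.2297]
orientation: [0.001, 0.042, 0.999, -0.003]
wrist_force: [3.3, -10.2, 7.1]
finger_gap: 0.0081
```

Emit:
carry_out:
  motion:
    - {"jaw": -1, "tx": 0, "ty": -0.4, "tz": 0, "wx": 0, "wy": 0, "wz": 0}
    - {"jaw": -1, "tx": 0, "ty": -0.45, "tz": 0, "wx": 0, "wy": 0, "wz": 0}
    - {"jaw": -1, "tx": 0, "ty": 0, "tz": 0, "wx": 0, "wy": 0, "wz": 0}
    - {"jaw": -1, "tx": 0, "ty": 0, "tz": 0, "wx": 0, "wy": 0, "wz": 0}

```text
clock: 49.6
tcp_pos: [0.5251, 0.1583, 0.2298]
orientation: [0.001, 0.041, 0.999, 0.001]
wrist_force: [5.9, 3.2, 3.5]
finger_gap: 0.0087
```

Emit:
carry_out:
  motion:
    - {"jaw": -1, "tx": 0, "ty": -0.15, "tz": 0, "wx": 0, "wy": 0, "wz": 0}
    - {"jaw": -1, "tx": 0, "ty": 0, "tz": 0, "wx": 0, "wy": 0, "wz": 0}
    - {"jaw": -0.5, "tx": 0, "ty": 0, "tz": 0, "wx": 0, "wy": 0, "wz": 0}
    - {"jaw": -0.3, "tx": 0, "ty": 0, "tz": 0, "wx": 0, "wy": 0, "wz": 0}
    - {"jaw": -0.3, "tx": 0, "ty": 0, "tz": -2, "wx": 0, "wy": 0, "wz": 0}
    - {"jaw": 0, "tx": 0, "ty": 0, "tz": -4, "wx": 0, "wy": 0, "wz": 0}
    - {"jaw": 0, "tx": 2, "ty": 0, "tz": -5, "wx": 0, "wy": 0, "wz": 0}
    - {"jaw": 0, "tx": 5, "ty": 0, "tz": -4, "wx": 0, "wy": 0, "wz": 0}
    - {"jaw": 0, "tx": 3, "ty": 0, "tz": 0, "wx": 0, "wy": 0, "wz": 0}
    - {"jaw": 0, "tx": 0, "ty": 0, "tz": 0, "wx": 0, "wy": 0, "wz": 0}

```text
clock: 50.85
tcp_pos: [0.4232, 0.1641, 0.3784]
orientation: [-0.001, 0.041, 0.999, -0.0]
wrist_force: [1.0, -0.6, -0.4]
finger_gap: 0.0428
```

Run:
```python
from h import *
a=snap('scene','s30.png'); b=snap('side','d30.png')
cv2.imwrite('pics/f1.png',cv2.resize(a[130:350,170:480],None,fx=2.5,fy=2.5,interpolation=2))
cv2.imwrite('pics/f2.png',cv2.resize(b[80:320,180:420],None,fx=2.5,fy=2.5,interpolation=2))
```

```text
(no output)
```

View pics/f1.png

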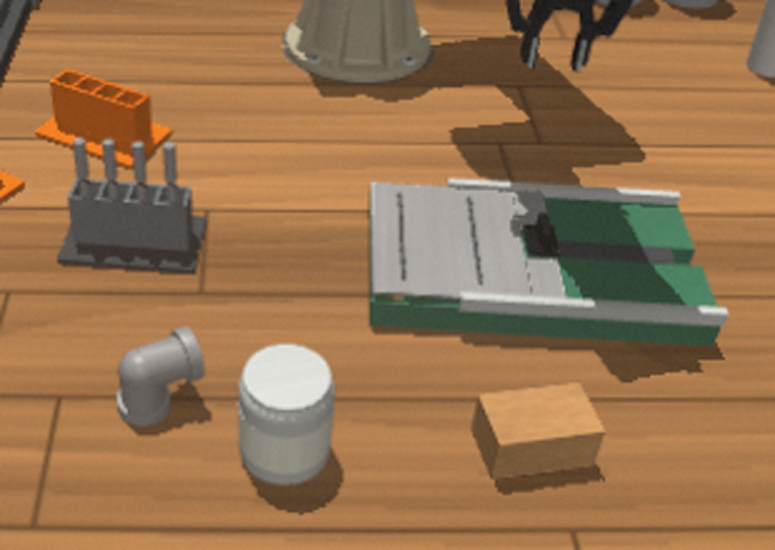

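View pics/f2.png

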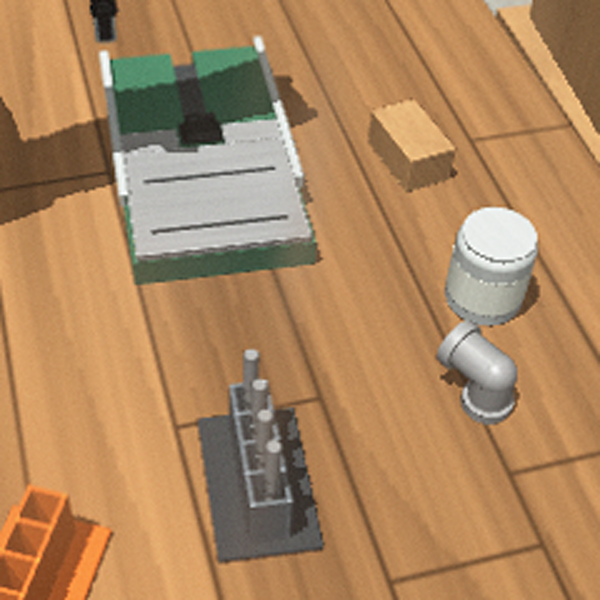

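Run:
```python
import cv2,numpy as np
a=cv2.imread('pics/scene0.png');b=cv2.imread('pics/s30.png')
for n,(x,y,w,h) in dict(elbow=(210,255,50,50),tin=(255,262,60,65),carton=(350,275,75,60)).items():
    d=np.abs(a[y:y+h,x:x+w].astype(int)-b[y:y+h,x:x+w]).max(2); print(n,(d>40).sum())
c=[cv2.resize(i[195:240,365:410],None,fx=8,fy=8,interpolation=2) for i in(a,b)]
cv2.imwrite('pics/tab.png',np.clip(np.hstack(c)*1.8,0,255).astype('uint8'))
```

```text
elbow 0
tin 0
carton 2123
```

View pics/tab.png

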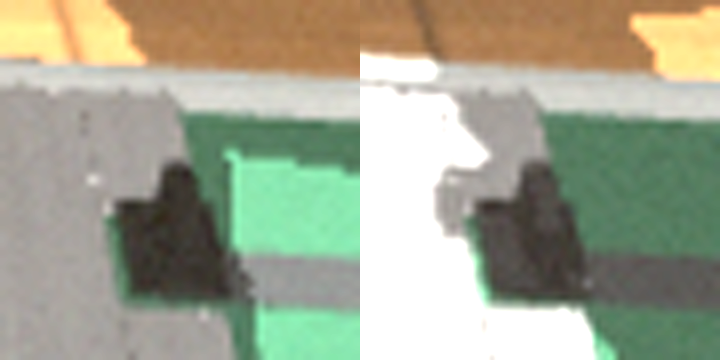

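Run:
```python
import cv2,numpy as np
L=[cv2.imread('pics/'+f) for f in('scene0.png','s2.png','s30.png')]
cv2.imwrite('pics/car.png',np.hstack([cv2.resize(i[270:340,345:430],None,fx=3.1,fy=3.1,interpolation=2) for i in L]))
```

```text
(no output)
```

View pics/car.png

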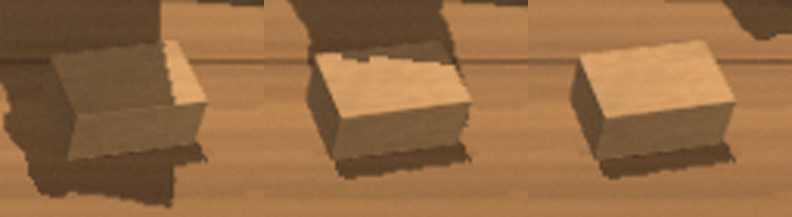

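The carton hasn't moved; only the arm's shadow on it changed. All checks are good, so I'm handing in.

```bash
python3 -c "
from workcell import env; print(env.hand_in())"
```

```text
the job is handed in; nothing more can be done
None
```

The job is done and handed in at about 51 s of the 210 s allowed.

- **Box opened:** I pinched the tab rib, pressed it down and slid the cover back about 156 mm. With the tab released, a backward pull met 14 N and the cover held, so it was locked open.
- **Bits placed:** All four slots were occupied. Each bit went tip down into its own compartment of the steel holder, filled from the far end. Each was let go a few millimetres above the floor.
- **Holder moved:** It shifted about 1 cm during the run, and I noticed this just after releasing the third bit. I can't say whether it was the announced knock or my own retreat. I measured it again before placing the fourth bit.
- **Box shut:** I pressed the tab, slid the cover to its end stop and released it. A pull with the tab up met 10 N and held, so it was locked. I then pushed the cover back to fully shut.

In the last pictures all four bits stand upright and the tab looks the same as at the start. The tin and elbow match the first picture pixel for pixel. The carton's pixels differed, but an enlarged comparison showed only the arm's shadow on it had changed. I judged the bits as resting on the compartment floors from their equal heights, not by measuring each one. No check failed.

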